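Release the watchtower from the ratchet bar clamp

TASK

The glued blue watchtower is ready to come out of the sloping bar clamp. Swing the red pawl lever well up so that it stays clear of the teeth, draw the toothed bar right out by its orange handle, and stand it nose down in the tall wooden box, lowering it in your grip right down to the floor of the box and leaving it nearly upright against one of the box's two narrow end walls. Then lift the watchtower out of the clamp and set it down (do not drop it) upright on the middle of the green swamp tile; leave the pawl up and the other things where they are.

Things in the scene. Friction and masses are not known exactly. Their poses are not given: they have to be found in the camera images.
- clamp: Plywood and steel bar clamp fixed to the table. Its 70 mm wide bed rises at 30 deg along own +x; own y is level across the bed, z is vertical. Origin on the table; the bed's surface is 80 mm above it. At the low end is an anvil 50 mm wide, 46 mm tall; the tower stands on the bed against it, so leans 30 deg to own -x, its base between 8 mm lips. The bed ends at own x = 48 mm under the bar.
- pawl (a joint): Angle (rad) of the red pawl on its stiff hinge. 0 to 0.06: its tooth is down between the bar's teeth and the bar is locked against withdrawal. Grows as the lever swings up and back towards the bar's handle, to a stop at 1.1. The teeth are clear above 0.3; above 0.5 counts as well up. It stays where it is left; about 2 N at the lever's end moves it.
- pawl_grip (a point): Centre of the red lever's paddle, 30 mm long (pointing away from the hinge) by 14 mm wide along clamp y by 12 mm thick; 64 mm from the hinge. With the pawl down it lies 50 mm down-slope of the hinge and 40 mm further from the bed (measured square to the slope). Moves with the pawl.
- pawl_hinge (a point): Point on the pawl's hinge axis (along clamp y), midway across the clamp, 38 mm above the bed square to the slope. Below it the bar lies in a channel 22 mm wide, closed on top by a fixed bridge: it leaves only by sliding up the slope (clamp +x raised by 30 deg). After 108 mm its nose is out of the channel. The parts here are within 16 mm of the middle.
- bar_handle (a point): Centre of the orange handle block of the toothed steel bar: 50 mm long (own x), 22 wide (own y), 26 thick (own z). Own x points from nose to handle, own z to the toothed side; in the clamp x runs up the slope. The bar is 190 mm long, 0.2 to 0.33 kg; its end lies 25 mm along +x from here. The steel part (140 mm) is 16 wide, 10 thick, with 7 mm teeth on its +z side.
- bar_nose (a point): Middle of the free nose end of the same bar (5 mm from its flat underside, teeth not counted), 165 mm along own -x and 4 mm along own -z from the handle's centre. Axes as bar_handle.
- tower_center (a point): Centre (half-way up) of the blue plastic watchtower: 90 mm tall, shaft 40 x 40 mm up to 55 mm, then a platform 44 x 44 mm with battlements; about 0.12 kg. Own z points from base to top; in the clamp own y runs across the clamp.
- tall_box: Open-topped wooden dovetailed box, fixed: outside 112 (own x) x 68 (own y) x 121 mm tall, walls and floor 8 mm, inside 96 x 52 mm. Origin: centre of its underside on the table. Its two narrow end walls are at own +x and -x.
- tile_top (a point): Centre of the flat top of the green resin swamp tile, a loose hexagon 104 mm across its corners and 14 mm thick, about 0.35 kg, lying on the table; a few thin reeds near its edge are only for looks.
- jar: Bystander: glass jar with twist cap, 66 mm wide, 95 mm tall; origin at centre of underside.
- rook: Bystander: white plastic rook, 42 mm wide, 73 mm tall; origin at centre of underside.
- paint_red: Bystander: paint pot with red cap, 38 mm wide, 60 mm tall; origin at centre of underside.
- paint_yellow: Bystander: paint pot with yellow cap, 38 mm wide, 60 mm tall; origin at centre of underside.
- hobby_clamp: Bystander: stainless hobby clamp lying flat, 110 x 80 mm, 18 mm high; origin at centre of underside.
- rock_tile: Bystander: brown hexagonal tile, 84 mm across, 12 mm thick; origin at centre of underside.
There are look-alikes about, which are no part of the job. What is meant by the clamp is not purple, and is the larger of those in its own colour. Of the things that look like the part that bears tower_center, the larger one is meant.

How it is judged (in metres and radians):
On the way, in this order (a step that is already met when the one before it is completed fails the run):
1. the pawl is lifted well up (joint above 0.5) while the bar is still in the clamp (value of joint pawl above 0.5 rad and x of bar_nose in the frame of clamp below 0 m), for 0.1 s.
2. the bar's nose is drawn out past the bridge with the pawl up (value of joint pawl above 0.5 rad and x of bar_nose in the frame of clamp above 0.04 m), for 0.05 s.
3. the bar's nose is within 30 mm of the underside of the box, inside it, while the gripper still holds the bar, tilted under 34 deg (x of bar_nose in the frame of tall_box between -0.05 and 0.05 m and y of bar_nose in the frame of tall_box between -0.028 and 0.028 m and z of bar_nose in the frame of tall_box below 0.03 m and contact force between the fingers and bar above 0.5 N and angle between bar_nose's own x axis and vertical below 0.6 rad), for 0.1 s.
4. the bar is let go and stands in the box within 20 deg of upright (x of bar_nose in the frame of tall_box between -0.05 and 0.05 m and y of bar_nose in the frame of tall_box between -0.028 and 0.028 m and z of bar_nose in the frame of tall_box below 0.03 m and angle between bar_nose's own x axis and vertical below 0.35 rad and contact force between the fingers and bar below 0.1 N), for 0.2 s.
5. the tower is upright on the middle of the tile while still held (horizontal distance between tower_center and tile_top below 0.02 m and z of tower_center in the frame of tile_top between 0.04 and 0.052 m and angle between tower_center's own z axis and vertical below 0.12 rad and contact force between the fingers and tower above 0.3 N), for 0.1 s.
At the end, for the whole second after the job is handed in: Pawl still up (above 0.5 rad); bar inside the tall box, nose down (nose at most 30 mm above the table), within 20 deg of upright; tower standing on the swamp tile, its axis within 20 mm of the tile's centre and within 7 deg of upright; bar and tower released and at rest (value of joint pawl above 0.5 rad and x of bar_nose in the frame of tall_box between -0.05 and 0.05 m and y of bar_nose in the frame of tall_box between -0.028 and 0.028 m and z of bar_nose in the frame of tall_box below 0.03 m and angle between bar_nose's own x axis and vertical below 0.35 rad and horizontal distance between tower_center and tile_top below 0.02 m and z of tower_center in the frame of tile_top between 0.04 and 0.052 m and angle between tower_center's own z axis and vertical below 0.12 rad and linear speed of each of tower, bar below 0.02 m/s); the robot touches nothing.
It fails at once if a bystander (jar, rook, paint pots, hobby clamp, rock tile) is moved more than 30 mm (distance of any of jar, rook, paint_red, paint_yellow, hobby_clamp, rock_tile from where it was at the start of the episode above 0.03 m).
It also fails if it takes over 61 s, if anything falls off the work surface, if the arm or the gripper's body presses on something with over 40 N, if the wrist force passes 120 N, or if a joint passes its speed limit or range.

ROBOT

A 6-joint arm with a two-finger parallel gripper is mounted at the origin on the work surface. World frame = base frame: x ahead of the robot, y to its left, z up, the work surface at z = 0. Lengths are in mm, angles in rad, forces in N, time in s.
With the tool pointing down it reaches from about 275 to 1000 mm from the base axis. Payload 8.4 kg.
Tool frame: the origin (TCP) lies between the finger pads; the fingertips stand 11 mm ahead of it and the grasp point (between the pads) lies 8 mm behind it; z points along the fingers, y is the direction in which the jaws open and shut (so a half turn about z gives the same grasp; the last joint's range is limited). The gripper opens to 85 mm and grips with 20 to 120 N. Pads are 22 mm wide; open, the fingers measure 114 mm over their backs; the gripper's body (76 mm by 85 mm) begins 54 mm behind the grasp point. The pads swing forward as they close: fully open they stand 13 mm farther back than shut.
Start: joints at [-1.351, 0.353, 1.633, -0, 1.155, -0.002], TCP at [137.489, -609.692, 242.281] pointing down, gripper open.
Joint ranges: [-2.63, 2.63], [-0.92, 2.1], [0.06, 2.66], [-1.3, 4.44], [0, 2.69], [-3.02, 3.02]. Speed limits (rad/s): [2.22, 2.22, 2.79, 3.14, 3.14, 3.14].

INTERFACE

Orientations are given as [roll, pitch, yaw] about the fixed x, y, z axes, in that order (R = Rz(yaw) Ry(pitch) Rx(roll)).
In Python, from rig import r, eyes gives the robot as it stands. The module is installed in compiled form; this text tells all that it offers.
- The arm moves only by the tool servo_tool, never from a script. Its argument "rows" is a list of rows, each a list of 3 entries, a list of its own where there are three numbers: the shift along the world's x, y, z in cm, then the turn about the world's z in rad, then the finger opening in cm, from 0 to 8.54. A call has 1 to 5 rows; each row shifts and turns the commanded pose from where the row before left it; what a row does not reach is not made up. A row lasts 1/12 s, in which the tool goes at most 41.7 mm and 7.16 degrees, less where a joint would pass 70% of its speed; a pose out of reach is approached as far as the arm can. A call is refused whole if a number of a shift passes 4.17 or a number of a turn 0.125, either way. A call with a gripper value outside its range is refused whole. The fingers move at their own pace and stop on an object; "squeeze" is the grip in N (left out, the last holds). Time passes only in rows, so rows that do not move let the fingers close. It gives the time, the measured TCP pose, the force and the opening at its end, in the units of the state.
- r.sense(): the state, without advancing time (a new reading comes with each control period).
- eyes.grab_frame(name): name is "scene" or "top" or "wrist"; returns a dict with "frame" (480x640x3 uint8, red, green, blue), "depth" (480x640 float32, mm along the optical axis (not along the pixel's ray), 0 where there is no reading), "vertical_fov" (degrees; the focal length in pixels is half the picture's height over the tangent of half this angle, whatever the lens; pixels are square), "cx", "cy" (the principal point, pixels), "camera_from_world" (4x4, takes a point from world to camera coordinates); the wrist camera has in their place "hand_eye" (4x4, takes a point from camera to tool coordinates, whose origin is the TCP and whose axes are the flange's). Camera axes: x right, y down, z forward; pixel columns grow to the right and rows downward; lengths in mm; the calibration is good to about 2 mm. A picture is of the moment at which its call begins: read the wrist's pose just before it.
- r.sign_off(): hands the job in, once; it reports no verdict.
The state is a dict: "clock": time; "qpos": joint angles; "qvel": joint speeds; "joint_efforts": joint torques, N m; "eef_pos": TCP position; "tcp_rot": TCP orientation; "contact_force": force on the tool from outside, world axes, zero at the start; "wrist_torque": the same for the moment, N m; "opening": opening from 0.0 (shut) to 1.0 (fully open).
Only numpy, scipy, OpenCV 4.12 (cv2) and the standard library are available. Lean on these libraries where they do the work, as an engineer would, in place of code of your own. Each camera call takes 0.05 s, during which the arm holds its last target.

## Working session

There is one attempt and no reset: what is moved stays moved. The work goes in short steps, Python scripts to look and compute and a tool call to move; the robot and the scene stay as the last step left them, time stands still between calls to the robot, and variables do not carry over. Pictures are saved under pics/ and viewed, and the job is handed in when it is done.

Besides the shell and the picture viewer there is one more tool, called after "Call:" as name(argument=value, ...), one argument or row to a line, values as JSON. servo_tool: Moves the arm, as the interface text tells. Its arguments: {"type":"object","properties":{"rows":{"type":"array"},"squeeze":{"type":"number"}},"required":["rows"]}

```bash
mkdir -p pics; cat > h.py <<'E'
from rig import r, eyes
import numpy as np, cv2
from scipy.spatial.transform import Rotation as Rn
def get(n):
    s=r.sense(); d=eyes.grab_frame(n); d['s']=s
    H,W=d['depth'].shape; d['f']=H/2/np.tan(np.radians(d['vertical_fov'])/2)
    if 'camera_from_world' in d: d['w']=np.linalg.inv(d['camera_from_world'])
    else:
        T=np.eye(4);T[:3,:3]=Rn.from_euler('xyz',s['tcp_rot']).as_matrix();T[:3,3]=s['eef_pos'];d['w']=T@d['hand_eye']
    return d
def px(d,u,v,z=None,k=1):
    u=float(u);v=float(v)
    if z is None:
        p=d['depth'][int(v)-k:int(v)+k+1,int(u)-k:int(u)+k+1];p=p[p>0];z=np.median(p)
    return (d['w']@[(u-d['cx'])/d['f']*z,(v-d['cy'])/d['f']*z,z,1])[:3]
def cloud(d):
    v,u=np.mgrid[0:480,0:640];z=d['depth']
    P=np.stack([(u-d['cx'])/d['f']*z,(v-d['cy'])/d['f']*z,z,np.ones_like(z)],-1)@d['w'].T
    return P[...,:3]
def proj(d,P):
    q=np.linalg.inv(d['w'])@np.append(P,1); return q[0]/q[2]*d['f']+d['cx'],q[1]/q[2]*d['f']+d['cy']
def save(n,im,s=1): cv2.imwrite('pics/'+n+'.png',cv2.resize(im[...,::-1],None,fx=s,fy=s,interpolation=cv2.INTER_CUBIC))
E
python3 - <<'E'
from h import *
import pickle
for n in ['scene','top','wrist']:
    d=get(n); save(n+'0',d['frame']); pickle.dump(d,open(n+'0.pkl','wb'))
    print(n,d['w'].round(2).tolist(),d['f'])
print(r.sense())
E
```

```text
scene [[-0.55, 0.59, -0.59, 1106.3], [0.83, 0.41, -0.38, 398.26], [0.02, -0.7, -0.71, 877.25], [0.0, 0.0, 0.0, 1.0]] 441.23926216407915
top [[-0.03, -1.0, 0.06, 446.22], [-1.0, 0.03, -0.01, 6.74], [0.0, -0.06, -1.0, 1347.41], [0.0, 0.0, 0.0, 1.0]] 501.5444661629255
wrist [[0.22, -0.94, -0.26, 203.49], [-0.98, -0.21, -0.06, -593.16], [-0.0, 0.27, -0.96, 372.18], [0.0, 0.0, 0.0, 1.0]] 348.8688944076985
{'clock': 0.15, 'qpos': array([-1.35139211e+00,  3.53503948e-01,  1.63395641e+00, -3.32516634e-05,
        1.15521742e+00, -2.38351522e-03]), 'qvel': array([ 8.05108094e-04, -5.78558838e-04, -2.03834759e-03, -9.92058074e-04,
        3.00487462e-04, -7.09544597e-05]), 'joint_efforts': array([ 3.55254169e-04, -6.05633354e+01, -3.42337060e+01, -2.43176555e-05,
        6.03820561e-03,  3.64378684e-05]), 'eef_pos': array([ 137.40661125, -609.34443117,  241.72779054]), 'tcp_rot': array([-3.14050746e+00,  2.78202952e-05,  2.21801186e-01]), 'contact_force': array([-0.41856663,  0.19848618,  0.19267688]), 'wrist_torque': array([-0.0380036 , -0.02201539,  0.03403123]), 'opening': 1.0015967976009983}
```

View pics/scene0.png

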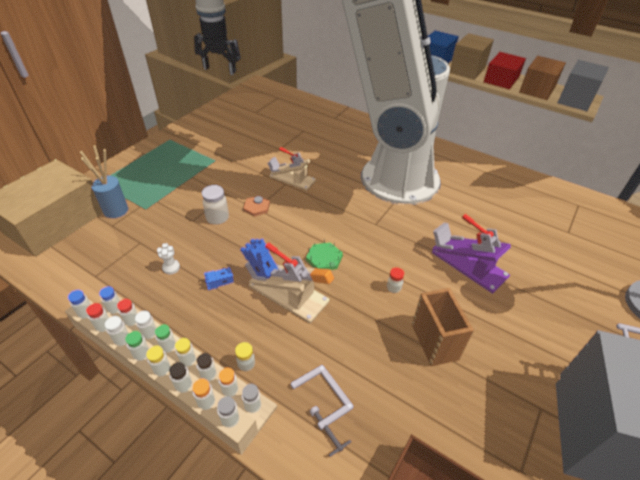

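View pics/top0.png

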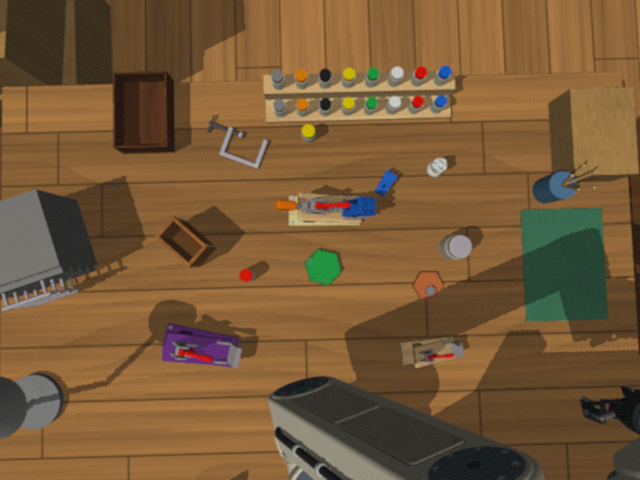

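View pics/wrist0.png

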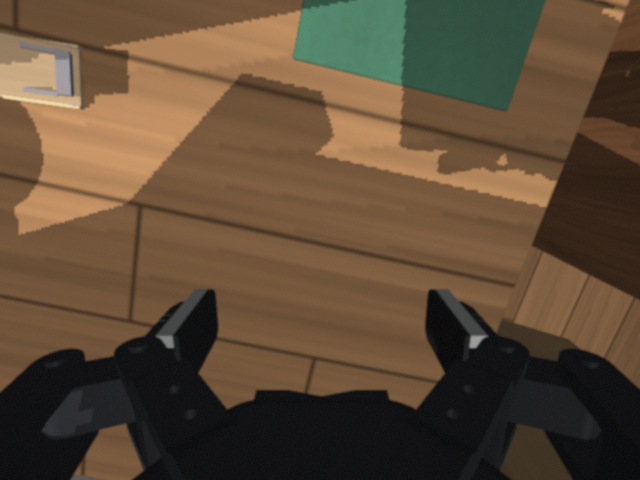

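Clamp candidates in the top picture are the purple one (200,345), a small wooden one (432,352) and a large wooden one (330,208). I take the large wooden one. Tower candidates are the one in the clamp (360,207) and a small one lying down (387,182). I take the one in the clamp. The box is at (186,241), the tile at (323,267), the rock tile at (428,284), the jar at (456,246), the rook at (437,166), the pots at (246,275) and (308,132), and the hobby clamp at (243,147).

```bash
python3 - <<'E'
import pickle
from h import *
d=pickle.load(open('top0.pkl','rb')); save('topc',d['frame'][160:310,220:420],4)
save('topb',d['frame'][190:290,140:270],6)
e=pickle.load(open('scene0.pkl','rb')); save('scec',e['frame'][220:330,200:350],5)
for n,(u,v) in dict(tile=(323,267),pr=(246,275),py=(308,132),handle=(285,206)).items(): print(n,px(d,u,v).round(1))
E
```

```text
tile [431.3 -13.5  13.4]
pr [416.6 184.6  60.3]
py [783.   16.8  60. ]
handle [580.9  75.7 151.7]
```

View pics/topc.png

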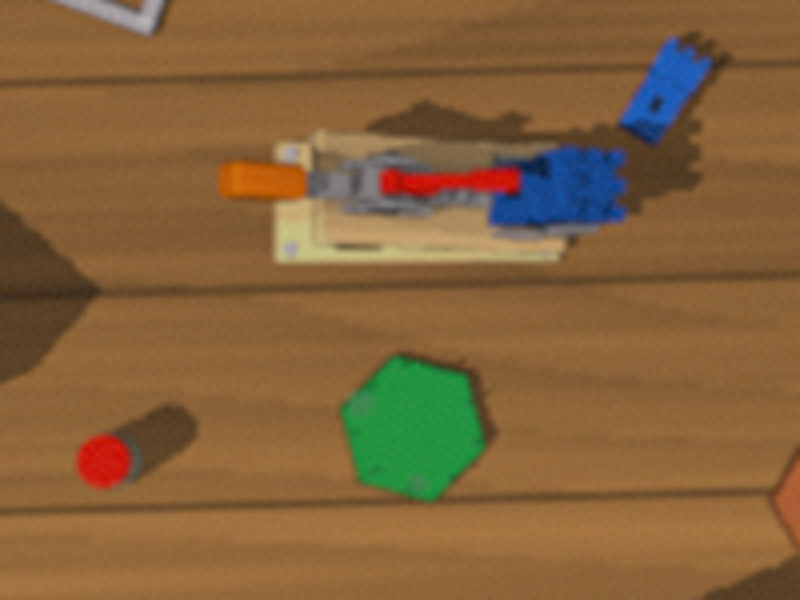

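View pics/topb.png

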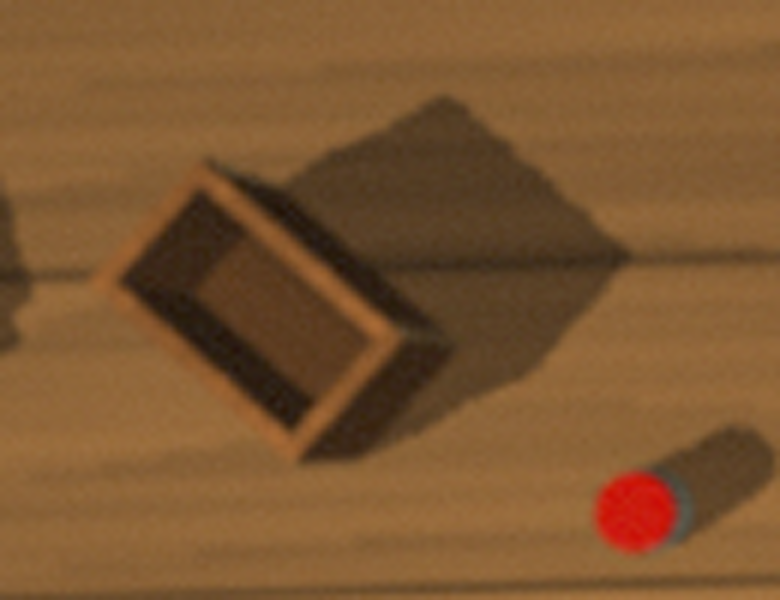

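View pics/scec.png

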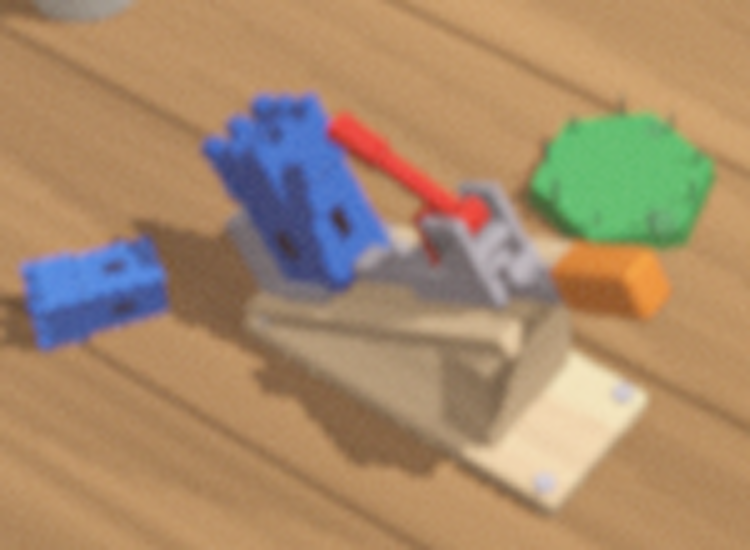

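```bash
python3 - <<'E'
import pickle
from h import *
d=pickle.load(open('top0.pkl','rb')); C=cloud(d); hsv=cv2.cvtColor(d['frame'],cv2.COLOR_RGB2HSV)
def show(n,m):
    m=cv2.erode(m.astype(np.uint8),np.ones((2,2)))>0
    P=C[m]; print(n,len(P),'med',np.median(P,0).round(1),'min',np.percentile(P,2,0).round(1),'max',np.percentile(P,98,0).round(1))
    if len(P)>5: print('   rect',cv2.minAreaRect(P[:,:2].astype(np.float32)))
    return P
h,s,v=hsv[...,0],hsv[...,1],hsv[...,2]
box=np.zeros(h.shape,bool); box[160:310,220:420]=1
z=C[...,2]
show('handle',box&(h>8)&(h<18)&(s>200)&(z>110))
r_=show('lever',box&((h<5)|(h>174))&(s>180)&(z>90))
P=show('tower',box&(h>105)&(h<125)&(s>150)&(z>80)&(C[...,0]<620))
show('tile',box&(h>50)&(h<75)&(s>120)&(z<25))
bx=np.zeros(h.shape,bool); bx[190:290,140:270]=1
Q=show('boxrim',bx&(z>112)&(z<130))
show('paintr',bx&(z>50)&(z<70)&(s>180))
# clamp base wood & bed
Wd=box&(z>20)&(C[...,0]>500)&(h>12)&(h<30)
for zz in range(20,130,10):
    m=Wd&(z>zz)&(z<zz+10); q=C[m]; 
    if len(q): print(zz,len(q),q[:,0].min().round(),q[:,0].max().round(),q[:,1].mean().round(1),np.ptp(q[:,1]).round())
E
```

```text
handle 150 med [582.3  75.6 151. ] min [446.2   6.7 136.7] max [ 592.4   97.2 1347.4]
   rect ((527.92529296875, 37.2340202331543), (169.38250732421875, 41.591835021972656), 34.26251983642578)
lever 106 med [580.6 -36.2 137.8] min [459.1 -75.7 117.6] max [ 586.     6.  1227.6]
   rect ((515.5536499023438, -34.661415100097656), (74.80819702148438, 143.13418579101562), 86.7489242553711)
tower 339 med [ 578.5 -114.4  107.7] min [ 559.6 -142.3   87.9] max [598.3 -91.9 124.8]
   rect ((533.3428955078125, -60.21063232421875), (56.91713333129883, 212.250244140625), 37.44637680053711)
tile 825 med [431.  -15.5  13.9] min [391.7 -53.5   8.4] max [470.9  23.8  19.5]
   rect ((431.43255615234375, -14.8734130859375), (80.85383605957031, 91.93473815917969), 43.19092559814453)
boxrim 331 med [501.4 332.1 120.5] min [448.2 275.4 113.4] max [556.9 388.4 125.6]
   rect ((502.83233642578125, 332.2171630859375), (110.35218811035156, 66.67333984375), 47.40785598754883)
paintr 110 med [416.2 184.6  59.8] min [401.4 171.6  55. ] max [429.4 197.5  64.8]
   rect ((415.2530212402344, 183.58038330078125), (28.310020446777344, 28.198875427246094), 88.28752899169922)
20 35 545.0 615.0 -88.0 146.0
30 49 547.0 616.0 -68.3 129.0
40 78 547.0 616.0 -65.7 102.0
50 119 547.0 617.0 -49.7 160.0
60 115 549.0 617.0 -33.9 38.0
70 92 549.0 618.0 -16.5 44.0
80 106 548.0 618.0 1.2 59.0
90 133 548.0 619.0 23.3 66.0
100 135 550.0 618.0 36.1 40.0
110 9 557.0 597.0 35.7 22.0
120 14 564.0 601.0 38.7 81.0
```

Call:
servo_tool(
  rows=[
    [[2.2,3.05,0.6],0.068,8.5],
    [[2.2,3.05,0.6],0.068,8.5],
    [[2.2,3.05,0.6],0.068,8.5],
    [[2.2,3.05,0.6],0.068,8.5],
    [[2.2,3.05,0.6],0.068,8.5],
  ],
)

```text
clock: 0.57
eef_pos: [248.0, -455.6, 272.3]
tcp_rot: [-3.141, -0.0, 0.565]
contact_force: [1.3, -0.8, 0.3]
opening: 0.996
```

Call:
servo_tool(
  rows=[
    [[2.2,3.05,0.3],0.068,8.5],
    [[2.2,3.05,0.3],0.068,8.5],
    [[2.2,3.05,0.3],0.068,8.5],
    [[2.2,3.05,0.3],0.068,8.5],
    [[2.2,3.05,0.3],0.068,8.5],
  ],
)

```text
clock: 0.98
eef_pos: [358.1, -303.0, 287.4]
tcp_rot: [3.142, 0.0, 0.905]
contact_force: [0.7, -0.3, -0.5]
opening: 0.993
```

Call:
servo_tool(
  rows=[
    [[2.2,3.05,0.3],0.068,8.5],
    [[2.2,3.05,0.3],0.068,8.5],
    [[2.2,3.05,0.3],0.068,8.5],
    [[2.2,3.05,0.3],0.068,8.5],
    [[2.2,3.05,0.3],0.068,8.5],
  ],
)

```text
clock: 1.4
eef_pos: [468.1, -150.4, 302.5]
tcp_rot: [3.141, 0.0, 1.245]
contact_force: [1.2, -0.8, 0.1]
opening: 0.995
```

Call:
servo_tool(
  rows=[
    [[2.2,3.05,0.3],0.068,8.5],
    [[2.2,3.05,0.3],0.068,8.5],
    [[2.2,3.05,0.3],0.068,8.5],
    [[2.2,3.05,0.3],0.068,8.5],
    [[2.2,3.05,0.3],0.068,8.5],
  ],
)

```text
clock: 1.82
eef_pos: [578.1, 2.1, 317.3]
tcp_rot: [-3.141, 0.0, 1.585]
contact_force: [1.5, 0.0, -0.5]
opening: 0.996
```

```bash
python3 - <<'E'
from h import *
import pickle
d=get('wrist'); save('w1',d['frame']); pickle.dump(d,open('w1.pkl','wb'))
s=d['s'];print(s['eef_pos'],s['tcp_rot'],s['clock'],s['qpos'])
E
```

```text
[578.13482952   2.14091337 317.27365899] [-3.14135690e+00  6.99636762e-05  1.58539189e+00] 1.8167 [ 1.15054183e-03  2.17024287e-01  1.64902323e+00 -7.64288607e-05
  1.27577993e+00 -1.34227854e-02]
```

View pics/w1.png

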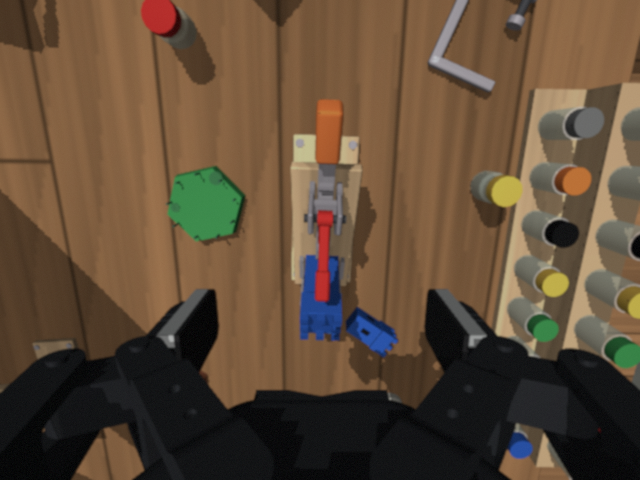

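```bash
python3 - <<'E'
import pickle
from h import *
d=pickle.load(open('w1.pkl','rb')); save('w1c',d['frame'][90:350,260:400],2.3)
C=cloud(d); hsv=cv2.cvtColor(d['frame'],cv2.COLOR_RGB2HSV);h,s,v=[hsv[...,i] for i in range(3)]
z=C[...,2]
roi=np.zeros(h.shape,bool); roi[90:345,285:375]=1
def rows(n,m,step):
    print(n)
    vs=np.where(m.any(1))[0]
    for vv in range(vs[0],vs[-1]+1,step):
        u=np.where(m[vv])[0]
        if len(u)>2:
            uc=(u[0]+u[-1])/2; zz=np.median(d['depth'][vv,u]); print(vv,u[0],u[-1],px(d,uc,vv,zz).round(1))
rows('handle',roi&(h>5)&(h<15)&(s>200)&(np.arange(480)[:,None]<168),6)
rows('lever',roi&((h<4)|(h>174))&(s>190)&(v>90)&(np.arange(480)[:,None]>200),6)
rows('tower',roi&(h>105)&(h<125)&(s>150)&(np.arange(640)<344),6)
# tile
m=(h>50)&(h<80)&(s>150)&(z>5)&(z<22); m[:, :150]=0;m[:,260:]=0
k=cv2.connectedComponentsWithStats(m.astype(np.uint8)); i=1+np.argmax(k[2][1:,4]); m=(k[1]==i)
P=C[m];
p14=np.array([px(d,u,v_) for v_,u in []])
cc,hull=None,None
pts=np.argwhere(m)[:,::-1].astype(np.float32); (c,R)=cv2.minEnclosingCircle(pts); print('tile',c,R)
# intersect with plane z=14
o=d['w'][:3,3]; dirv=px(d,c[0],c[1],100.)-o; print(o+dirv*(14-o[2])/dirv[2], P.mean(0))
E
```

```text
handleTraceback (most recent call last):
  File "<stdin>", line 14, in <module>
  File "<stdin>", line 10, in rows
IndexError: index 0 is out of bounds for axis 0 with size 0
```

View pics/w1c.png

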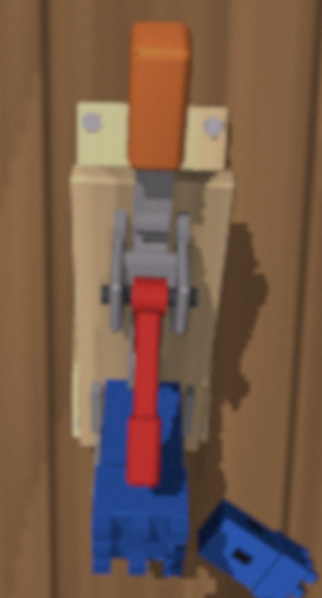

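```bash
python3 - <<'E'
import pickle
from h import *
d=pickle.load(open('w1.pkl','rb'))
C=cloud(d); hsv=cv2.cvtColor(d['frame'],cv2.COLOR_RGB2HSV);h,s,v=[hsv[...,i].astype(int) for i in range(3)]
z=C[...,2]
for n,(u,vv) in dict(h=(328,135),l=(322,285),t=(312,310),g=(205,205)).items(): print(n,hsv[vv,u],C[vv,u].round(1))
def rows(n,m,step):
    print(n)
    vs=np.where(m.any(1))[0]
    for vv in range(vs[0],vs[-1]+1,step):
        u=np.where(m[vv])[0]
        if len(u)>2:
            uc=(u[0]+u[-1])/2; zz=np.median(d['depth'][vv,u[1:-1]]); print(vv,u[0],u[-1],px(d,uc,vv,zz).round(1))
U=np.arange(640)[None];V=np.arange(480)[:,None]
roi=(U>290)&(U<350)&(V>95)&(V<345)
rows('handle',roi&(V<163)&(h<15)&(s>190),6)
rows('lever',roi&(V>205)&((h<5)|(h>174))&(s>170),6)
rows('tower',roi&(U<343)&(h>100)&(h<125)&(s>150),6)
m=(h>40)&(h<85)&(s>100)&(U>150)&(U<260)&(V>150)&(V<260)
k=cv2.connectedComponentsWithStats(m.astype(np.uint8)); i=1+np.argmax(k[2][1:,4]); m=(k[1]==i)
pts=np.argwhere(m)[:,::-1].astype(np.float32); (c,R)=cv2.minEnclosingCircle(pts); print('tile',c,R,len(pts))
o=d['w'][:3,3]; 
for c_ in (c,pts.mean(0)):
    dirv=px(d,c_[0],c_[1],100.)-o; print((o+dirv*(14-o[2])/dirv[2]).round(1))
E
```

```text
h [ 11 186 173] [582.8  74.5 149.3]
l [  0 194 188] [579.7 -61.5 142.9]
t [110 190 142] [ 569.7 -103.6  112.1]
g [ 66 142 140] [431.6 -10.7  13.9]
handle
lever
211 319 325 [578.8   6.4 127.1]
217 318 332 [581.6   1.7 132. ]
223 318 331 [581.3  -4.  131.9]
229 319 329 [580.9 -10.3 130. ]
235 319 328 [580.5 -15.9 130.9]
241 319 328 [580.6 -21.2 132.8]
247 320 327 [580.7 -27.  133.2]
253 319 327 [580.3 -32.4 134.8]
259 319 327 [580.4 -38.  135.9]
265 319 326 [580.  -43.4 137.6]
271 317 327 [579.6 -49.2 138.3]
277 316 328 [579.6 -54.1 141.3]
283 316 328 [579.7 -59.6 142.5]
289 316 328 [579.8 -65.4 143.4]
295 316 328 [579.9 -71.1 144.3]
tower
256 307 313 [565.3 -65.1  47.7]
262 306 337 [579.3 -70.   55.1]
268 306 337 [579.4 -74.6  63.1]
274 305 337 [578.9 -79.3  70.3]
280 305 337 [578.9 -83.7  77.5]
286 305 337 [579.  -88.   84.7]
292 303 338 [578.5 -91.5  92.9]
298 302 339 [578.6 -95.2 100.4]
304 302 340 [579.2 -99.2 106.6]
310 301 340 [ 578.8 -103.1  112.9]
316 301 340 [ 578.8 -107.2  118.2]
322 301 340 [ 578.9 -113.2  120.1]
328 301 339 [ 578.5 -131.7  100.2]
334 301 338 [ 578.  -137.8  102.6]
tile (204.67845153808594, 204.29461669921875) 40.40522003173828 4215
[431.2  -9.8  14. ]
[432.1  -8.8  14. ]
```

Call:
servo_tool(
  rows=[
    [[0.1,-2.5,-2.5],-0.037,4.0],
    [[0.1,-2.5,-3.0],0,4.0],
    [[0,-1.1,-3.8],0,4.0],
    [[0,0,-3.5],0,4.0],
    [[0,0,-2.5],0,4.0],
  ],
)

```text
clock: 2.28
eef_pos: [577.9, -61.4, 161.1]
tcp_rot: [-3.139, -0.0, 1.544]
contact_force: [-0.5, 0.2, -0.0]
opening: 0.469
```

```bash
python3 - <<'E'
import pickle
from h import *
d=pickle.load(open('w1.pkl','rb'))
for u,v in [(331,114),(329,138),(328,160),(318,138),(341,138),(330,101)]: print(u,v,px(d,u,v).round(1))
d=get('wrist'); save('w2',d['frame']);s=d['s'];print(s['eef_pos'],s['tcp_rot'],s['clock'],s['opening'])
E
```

```text
331 114 [584.7  90.3 157.5]
329 138 [583.6  72.1 148.3]
328 160 [583.3  53.7 138.2]
318 138 [574.5  72.  147.5]
341 138 [593.7  72.3 145.1]
330 101 [584.  101.4 143. ]
[577.87347943 -61.35849994 161.11928682] [-3.13856338e+00 -1.99553282e-04  1.54350696e+00] 2.2833 0.46880330109315105
```

View pics/w2.png

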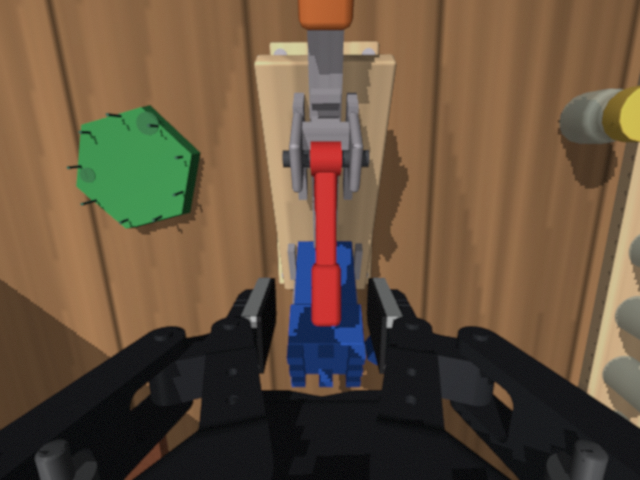

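Call:
servo_tool(
  rows=[
    [[0.15,0,-2.0],0,4.0],
    [[0,0,-1.0],0,4.0],
    [[0,0,0],0,0.5],
    [[0,0,0],0,0.5],
    [[0,0,0],0,0.5],
  ],
  squeeze=25,
)

```text
clock: 2.75
eef_pos: [580.2, -60.6, 135.1]
tcp_rot: [-3.14, 0.0, 1.545]
contact_force: [-4.0, 1.1, -2.7]
opening: 0.154
```

Call:
servo_tool(
  rows=[
    [[0,0,0],0,0.5],
    [[0,0,0],0,0.5],
  ],
)

```text
clock: 2.92
eef_pos: [580.3, -60.6, 135.1]
tcp_rot: [-3.141, 0.0, 1.545]
contact_force: [-5.3, 0.3, 0.8]
opening: 0.152
```

```bash
python3 - <<'E'
import numpy as np
# grip pt rel hinge, path by increments of 0.1 rad
H=np.array([2.5,127]); g=np.array([-61.4,138.8])
for a in np.arange(0,1.0,0.1):
    c,s=np.cos(-a),np.sin(-a)
    p=H+np.array([[c,-s],[s,c]])@(g-H); print(round(a,1),(p-g).round(1))
E
```

```text
0.0 [0. 0.]
0.1 [1.5 6.3]
0.2 [ 3.6 12.5]
0.3 [ 6.3 18.4]
0.4 [ 9.6 24. ]
0.5 [13.5 29.2]
0.6 [17.8 34. ]
0.7 [22.6 38.4]
0.8 [27.8 42.3]
0.9 [33.4 45.6]
```

Call:
servo_tool(
  rows=[
    [[0,0.15,0.63],0,0.5],
    [[0,0.21,0.62],0,0.5],
    [[0,0.27,0.6],0,0.5],
    [[0,0.33,0.56],0,0.5],
    [[0.01,0.4,0.52],0,0.5],
  ],
)

```text
clock: 3.33
eef_pos: [580.5, -46.7, 164.0]
tcp_rot: [-3.14, -0.0, 1.545]
contact_force: [-4.5, 1.2, -10.1]
opening: 0.155
```

Call:
servo_tool(
  rows=[
    [[0.01,0.43,0.48],0,0.5],
    [[0.01,0.48,0.44],0,0.5],
    [[0.01,0.52,0.4],0,0.5],
    [[0.01,0.56,0.33],0,0.5],
    [[0,0,0],0,0.5],
  ],
)

```text
clock: 3.75
eef_pos: [581.1, -26.3, 180.7]
tcp_rot: [-3.141, -0.0, 1.545]
contact_force: [-6.8, 1.5, -5.1]
opening: 0.156
```

```bash
python3 - <<'E'
from h import *
d=get('wrist'); save('w3',d['frame']);d=get('scene'); save('s3',d['frame'][200:340,180:380],4)
E
```

```text
(no output)
```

View pics/w3.png

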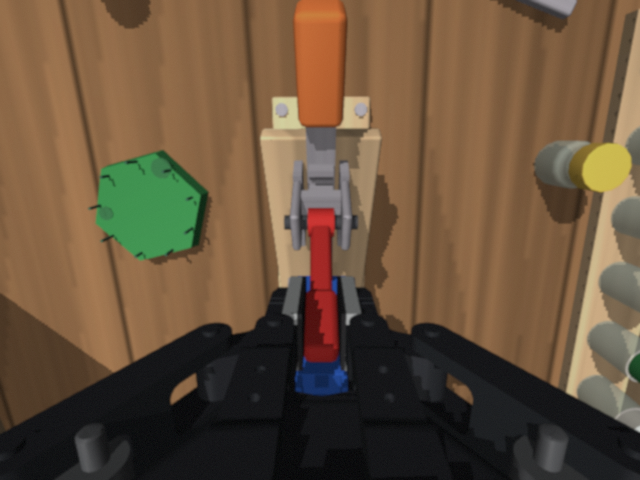

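View pics/s3.png

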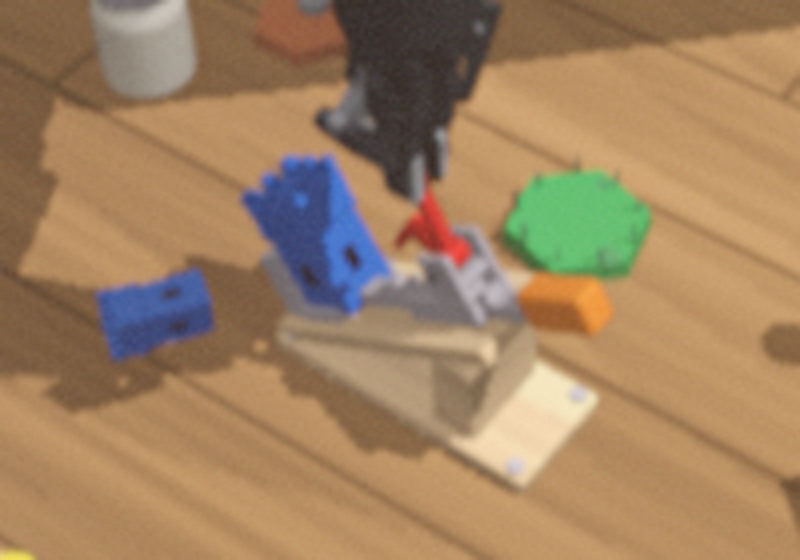

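Call:
servo_tool(
  rows=[
    [[0,0,0],0,5.0],
    [[0,0,0.5],0,5.0],
    [[0,0,2.0],0,5.0],
    [[0,0.2,3.5],0,5.0],
    [[0.1,3.5,0],0,5.0],
  ],
)

```text
clock: 4.27
eef_pos: [587.4, 6.5, 247.9]
tcp_rot: [3.129, 0.002, 1.542]
contact_force: [2.2, 0.4, 1.8]
opening: 0.587
```

Call:
servo_tool(
  rows=[
    [[0.1,4.0,0],0,5.0],
    [[0.1,3.4,-1.5],0,5.0],
    [[0,0,-4.0],0,5.0],
    [[0,0,-3.2],0,5.0],
    [[0,0,0],0,5.0],
  ],
)

```text
clock: 4.68
eef_pos: [582.5, 84.4, 149.2]
tcp_rot: [-3.137, 0.001, 1.546]
contact_force: [-1.4, 0.2, -1.0]
opening: 0.586
```

```bash
python3 - <<'E'
from h import *
d=get('wrist'); save('w4',d['frame']);s=d['s'];print(s['eef_pos'],s['clock'])
d=get('scene'); save('s4',d['frame'][200:340,180:380],4)
E
```

```text
[582.5448553   84.39753422 149.2153864 ] 4.6833
```

View pics/w4.png

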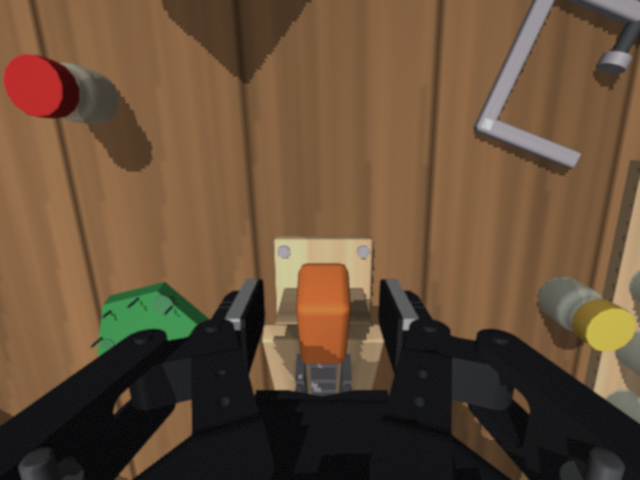

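View pics/s4.png

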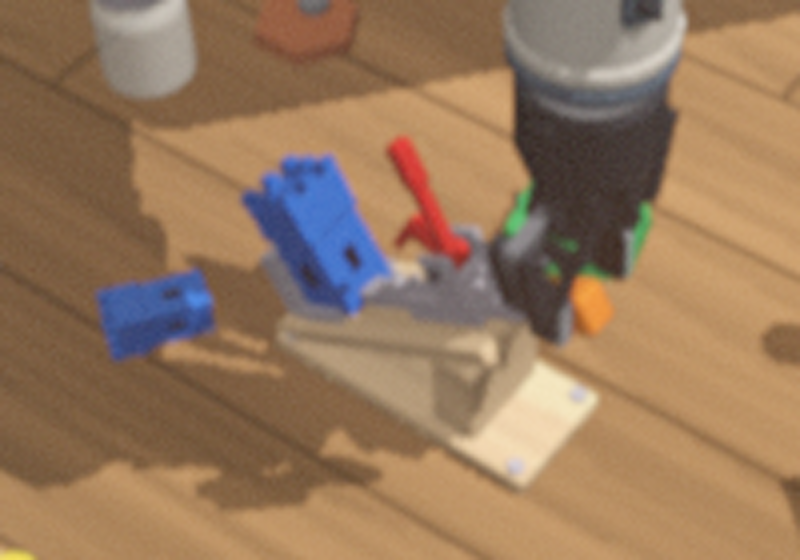

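Call:
servo_tool(
  rows=[
    [[0.1,0,-1.7],0,5.0],
    [[0,0,0],0,1.0],
    [[0,0,0],0,1.0],
    [[0,0,0],0,1.0],
    [[0,0,0],0,1.0],
  ],
  squeeze=45,
)

```text
clock: 5.2
eef_pos: [586.7, 83.7, 138.1]
tcp_rot: [3.139, -0.0, 1.544]
contact_force: [-0.9, -0.8, 5.2]
opening: 0.253
```

Call:
servo_tool(
  rows=[
    [[0.02,0.87,0.5],0,1.0],
    [[0.02,0.87,0.5],0,1.0],
    [[0.02,0.87,0.5],0,1.0],
    [[0.03,1.3,0.75],0,1.0],
    [[0.03,1.3,0.75],0,1.0],
  ],
)

```text
clock: 5.62
eef_pos: [586.7, 135.8, 167.0]
tcp_rot: [3.141, 0.001, 1.544]
contact_force: [-0.2, -4.2, -0.1]
opening: 0.248
```

```bash
python3 - <<'E'
from h import *
d=get('scene'); save('s5',d['frame'][200:340,180:380],4);s=d['s'];print(s['eef_pos'],s['clock'],s['opening'])
E
```

```text
[586.70159945 135.82023164 167.00930819] 5.6167 0.2475368014000696
```

View pics/s5.png

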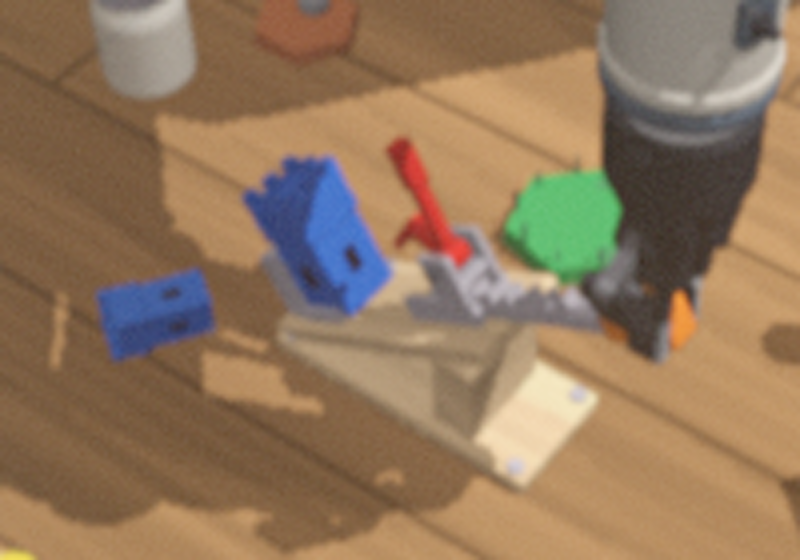

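Call:
servo_tool(
  rows=[
    [[0.03,1.3,0.75],0,1.0],
    [[0.03,1.3,0.75],0,1.0],
    [[0.03,1.3,0.75],0,1.0],
    [[0.03,1.3,0.75],0,1.0],
    [[0.03,1.3,0.75],0,1.0],
  ],
)

```text
clock: 6.08
eef_pos: [588.2, 202.6, 204.3]
tcp_rot: [3.142, -0.001, 1.545]
contact_force: [1.1, 0.5, -3.9]
opening: 0.252
```

Call:
servo_tool(
  rows=[
    [[0.02,1.3,0.75],0,1.0],
    [[0,1.3,1.0],0,1.0],
    [[0,2,2.0],0,1.0],
    [[0,2,2],0,1.0],
    [[0,0,0],0,1.0],
  ],
)

```text
clock: 6.5
eef_pos: [590.1, 272.0, 265.9]
tcp_rot: [3.136, -0.005, 1.547]
contact_force: [0.5, -0.3, -1.9]
opening: 0.25
```

```bash
python3 - <<'E'
from h import *
d=get('scene'); save('s6',d['frame'][160:380,180:480],2.6);s=d['s'];print(s['eef_pos'],s['clock'],s['opening'])
E
```

```text
[590.05695682 272.02963402 265.93625223] 6.5 0.2500931597751619
```

View pics/s6.png

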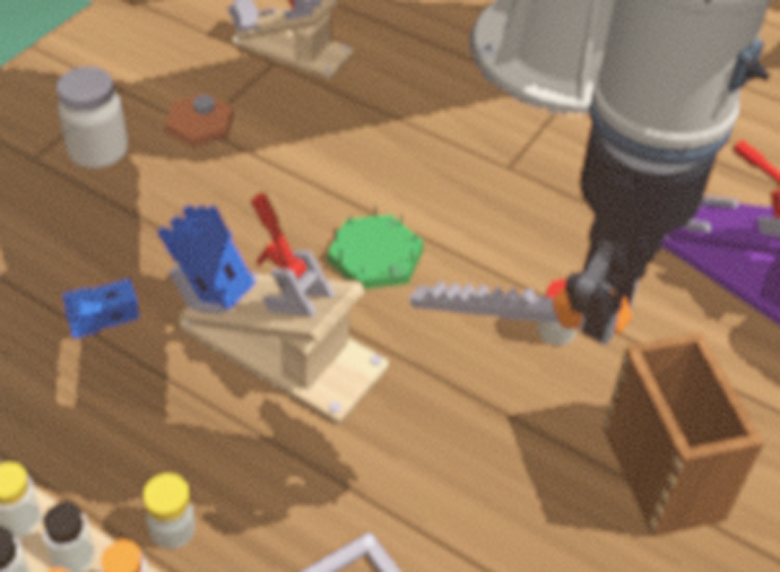

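Call:
servo_tool(
  rows=[
    [[0,2.5,0],-0.12,1.0],
    [[0,2.5,0],-0.12,1.0],
    [[0,2.5,0],-0.12,1.0],
    [[0,2.5,0],-0.12,1.0],
    [[-0.2,2.5,0],-0.12,1.0],
  ],
  squeeze=20,
)

```text
clock: 6.97
eef_pos: [586.1, 392.7, 260.3]
tcp_rot: [-3.141, 0.001, 0.938]
contact_force: [0.0, -0.6, -3.5]
opening: 0.251
```

Call:
servo_tool(
  rows=[
    [[-0.3,2.4,0],-0.12,1.0],
    [[0,0,0],0,1.0],
    [[0,0,0],0,1.0],
  ],
)

```text
clock: 7.22
eef_pos: [582.6, 416.8, 259.9]
tcp_rot: [-3.141, 0.002, 0.827]
contact_force: [-0.3, -1.2, -3.0]
opening: 0.251
```

```bash
python3 - <<'E'
from h import *
d=get('scene'); save('s7',d['frame'][160:400,280:580],2.6);s=d['s'];print(s['eef_pos'],s['tcp_rot'],s['clock'],s['opening'])
d=get('wrist'); save('w7',d['frame']);d=get('top'); save('t7',d['frame'][160:320,100:300],4)
E
```

```text
[582.55356784 416.76264469 259.92300692] [-3.14127365e+00  1.70132911e-03  8.27325407e-01] 7.2167 0.2506536209912543
```

View pics/s7.png

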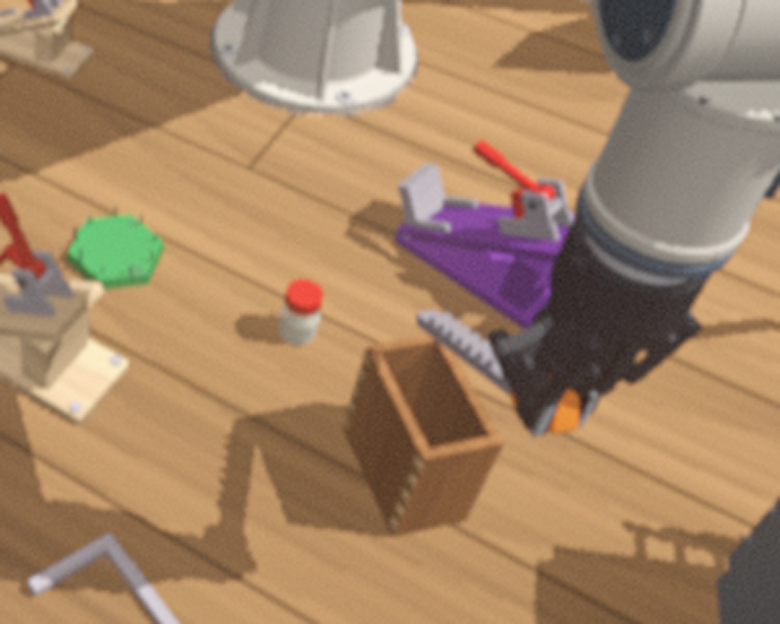

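View pics/w7.png

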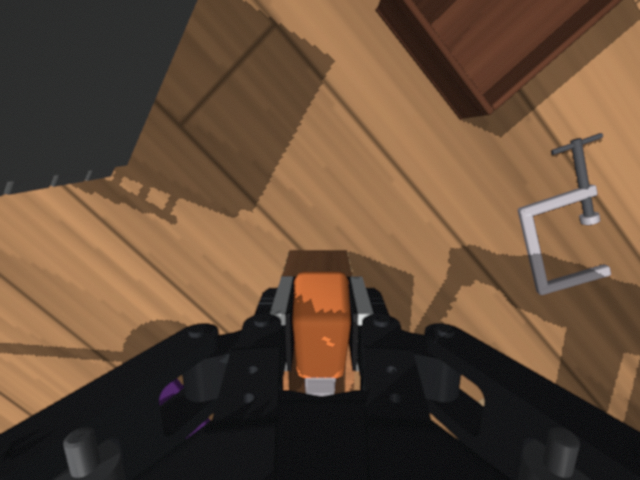

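View pics/t7.png

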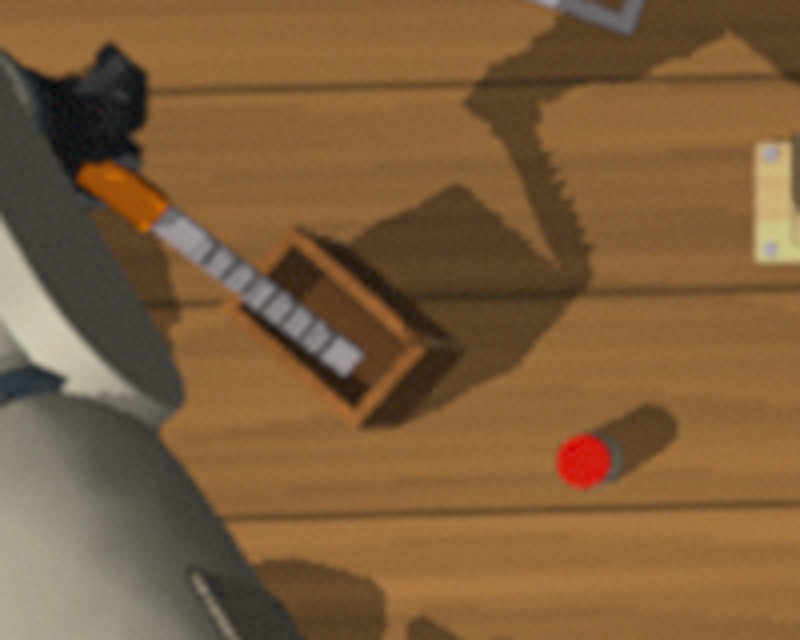

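```bash
cat >> h.py <<'E'
BC=np.array([502.8,332.2]); BA=np.radians(47.4)
def box(p):
    q=np.array(p)[:2]-BC; return np.array([q@[np.cos(BA),np.sin(BA)], q@[-np.sin(BA),np.cos(BA)], p[2]])
def world(bx,by): return BC+bx*np.array([np.cos(BA),np.sin(BA)])+by*np.array([-np.sin(BA),np.cos(BA)])
E
python3 - <<'E'
from h import *
d=get('top')
for u,v in [(186,249.5),(165,235),(145,219),(130,207)]:
    p=px(d,u,v,k=1); print(u,v,p.round(1),box(p).round(1))
C=cloud(d); B=np.apply_along_axis(lambda p:box(p),2,C)
h=cv2.cvtColor(d['frame'],cv2.COLOR_RGB2HSV)
m=(B[...,2]>128)&(B[...,2]<260)&(abs(B[...,1])<20)&(B[...,0]>-80)&(B[...,0]<95)&(h[...,1]<110)
P=B[m]; print(len(P),P[:,0].min(),P[:,1].mean())
print(np.polyfit(P[:,0],P[:,2],1),np.polyfit(P[:,0],P[:,1],1), np.degrees(np.arctan(np.polyfit(P[:,0],P[:,2],1)[0])))
m=(B[...,2]>113)&(B[...,2]<126)&(abs(B[...,1])<40)&(abs(B[...,0])<70); print(cv2.minAreaRect(B[m][:,:2].astype(np.float32)))
print(box(d['s']['eef_pos']))
E
```

```text
186 249.5 [482.1 306.3 180.3] [-33.1  -2.3 180.3]
165 235 [515.  344.5 214.5] [ 17.4  -0.7 214.5]
145 219 [550.3 381.3 238.3] [ 68.3  -1.7 238.3]
130 207 [574.  402.6 270.4] [100.   -4.8 270.4]
472 -39.08593144861057 -4.4035659335904365
[  0.56434372 201.3672877 ] [-0.01090362 -4.15375813] 29.43793720154221
((1.7461662292480469, 0.25330352783203125), (113.52767181396484, 69.03255462646484), 0.025467287749052048)
[115.38408239  -3.24899655 260.60627153]
```

Call:
servo_tool(
  rows=[
    [[0,0,-2.5],0,1.0],
    [[0,0,-2.5],0,1.0],
    [[0,0,-2.5],0,1.0],
    [[-0.3,-0.33,0],0,1.0],
    [[-0.3,-0.33,0],0,1.0],
  ],
)

```text
clock: 7.83
eef_pos: [576.9, 408.2, 185.1]
tcp_rot: [-3.141, 0.002, 0.824]
contact_force: [0.4, 2.5, -3.6]
opening: 0.251
```

```bash
python3 - <<'E'
from h import *
d=get('top'); save('t8',d['frame'][160:320,100:300],4); print(d['s']['eef_pos'],d['s']['contact_force'])
d=get('scene'); save('s8',d['frame'][160:400,280:580],2.6)
E
```

```text
[576.91735801 408.19585485 185.10431264] [ 0.43220977  2.47887562 -3.61719413]
```

View pics/t8.png

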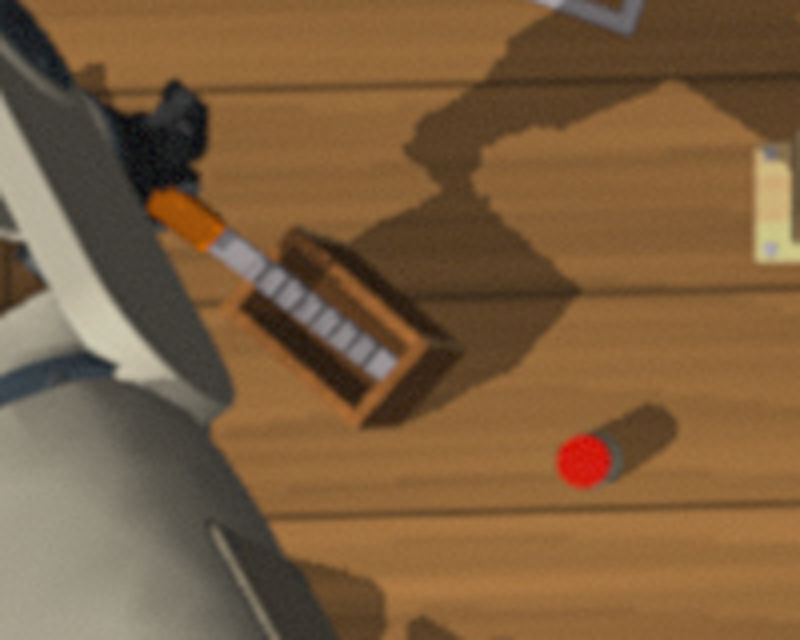

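View pics/s8.png

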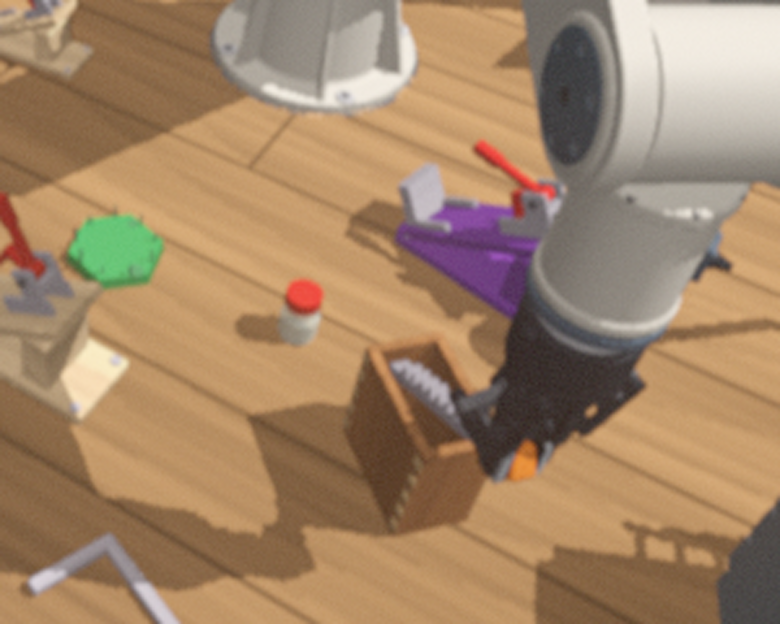

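Call:
servo_tool(
  rows=[
    [[-0.47,-0.52,0.99],0,1.0],
    [[-0.52,-0.57,0.95],0,1.0],
    [[-0.56,-0.61,0.88],0,1.0],
    [[-0.6,-0.65,0.83],0,1.0],
    [[-0.64,-0.7,0.77],0,1.0],
  ],
)

```text
clock: 8.35
eef_pos: [550.0, 379.2, 233.3]
tcp_rot: [3.141, -0.005, 0.825]
contact_force: [4.2, 4.8, 0.6]
opening: 0.252
```

```bash
python3 - <<'E'
from h import *
d=get('top'); save('t9',d['frame'][160:320,100:300],4); print(d['s']['eef_pos'],d['s']['contact_force'])
d=get('scene'); save('s9',d['frame'][160:400,280:580],2.6)
E
```

```text
[550.02613792 379.19601414 233.28845613] [4.18371422 4.80106661 0.59479502]
```

View pics/t9.png

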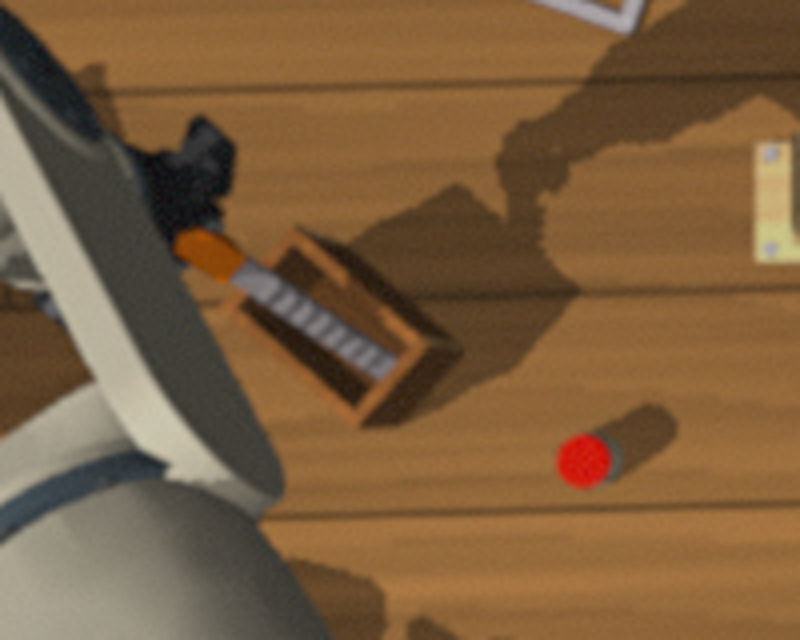

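View pics/s9.png

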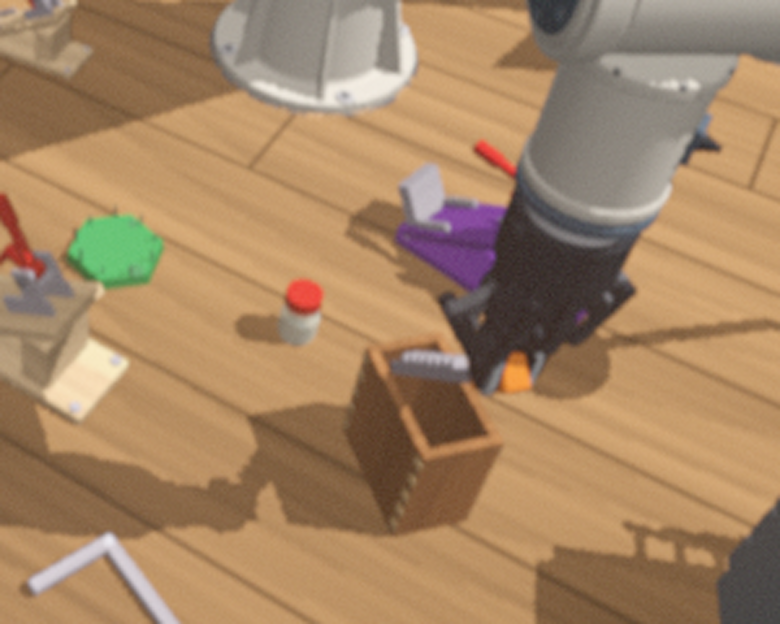

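```bash
cat >> h.py <<'E'
def bar(d=None,zmin=30,x0=-46,x1=100,zmax=260):
    d=d or get('top'); C=cloud(d); 
    q=C[...,:2]-BC; c,s=np.cos(BA),np.sin(BA)
    B=np.stack([q[...,0]*c+q[...,1]*s,-q[...,0]*s+q[...,1]*c,C[...,2]],-1)
    h=cv2.cvtColor(d['frame'],cv2.COLOR_RGB2HSV)
    m=(B[...,2]>zmin)&(B[...,2]<zmax)&(abs(B[...,1])<20)&(B[...,0]>x0)&(B[...,0]<x1)&(h[...,1]<90)&(h[...,2]>60)
    P=B[m]; 
    if len(P)<10: print('few',len(P)); return
    f=np.polyfit(P[:,0],P[:,2],1)
    print('bar n',len(P),'elev',np.degrees(np.arctan(f[0])).round(1),'x',P[:,0].min().round(),P[:,0].max().round(),'z',P[:,2].min().round(),P[:,2].max().round(),'y',P[:,1].mean().round(1),'tcp',box(d['s']['eef_pos']).round(1))
    return P
E
python3 - <<'E'
from h import *
P=bar()
for x in range(-46,60,10):
    q=P[(P[:,0]>x)&(P[:,0]<x+10)]
    if len(q): print(x,len(q),np.median(q,0).round(1))
E
```

```text
bar n 344 elev 44.3 x -43.0 56.0 z 58.0 255.0 y -5.1 tcp [ 65.7  -3.1 233.6]
-46 25 [-39.   -3.9 110. ]
-36 38 [-31.8  -4.4 125.4]
-26 39 [-20.3  -5.3 137.2]
-16 38 [ -9.4  -5.7 148.5]
-6 40 [  0.5  -5.8 159.3]
4 41 [ 10.1  -5.4 169.8]
14 41 [ 19.4  -6.1 181.5]
24 37 [ 28.9  -5.5 192. ]
34 32 [ 36.8  -5.4 200.8]
44 8 [50.2  9.2 99.6]
54 5 [ 54.9 -17.6 240.9]
```

Call:
servo_tool(
  rows=[
    [[-0.67,-0.73,0.65],0,1.0],
    [[-0.7,-0.77,0.57],0,1.0],
    [[-0.74,-0.8,0.5],0,1.0],
    [[-0.75,-0.82,0.42],0,1.0],
    [[-0.78,-0.85,0.35],0,1.0],
  ],
)

```text
clock: 8.92
eef_pos: [512.4, 338.4, 255.4]
tcp_rot: [3.142, 0.0, 0.825]
contact_force: [2.9, 2.2, 0.9]
opening: 0.251
```

```bash
python3 - <<'E'
from h import *
d=get('top');P=bar(d); save('t10',d['frame'][160:320,100:300],4); print(d['s']['contact_force'])
for x in range(-46,60,10):
    q=P[(P[:,0]>x)&(P[:,0]<x+10)]
    if len(q): print(x,len(q),np.median(q,0).round(1))
d=get('scene'); save('s10',d['frame'][160:400,280:580],2.6)
E
```

```text
bar n 214 elev 67.2 x -44.0 3.0 z 98.0 255.0 y -6.1 tcp [ 11.1  -2.9 255.4]
[2.91559555 2.15973565 0.87211594]
-46 29 [-39.2  -5.5 123.7]
-36 52 [-31.6  -6.4 146.4]
-26 55 [-20.8  -7.  173.4]
-16 46 [-11.9  -6.4 197.2]
-6 32 [ -3.8  -7.2 205.5]
```

View pics/t10.png

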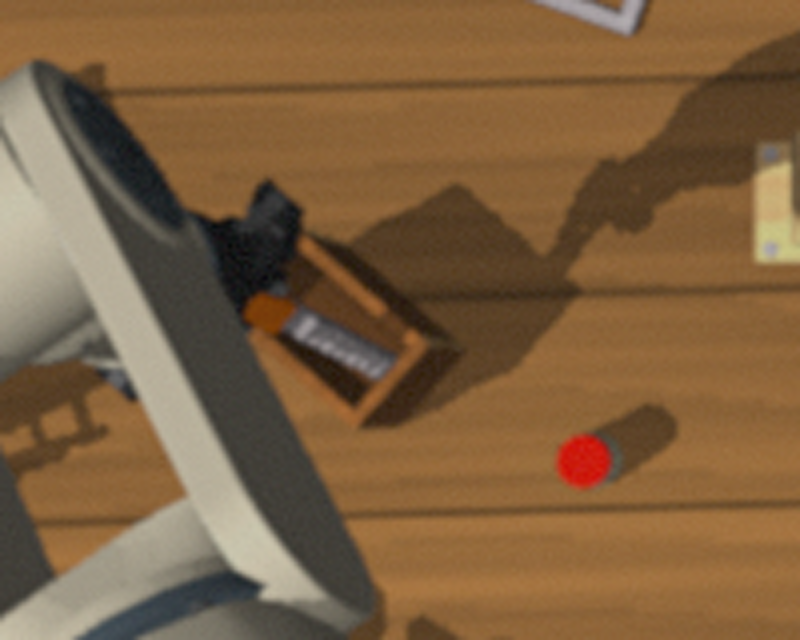

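View pics/s10.png

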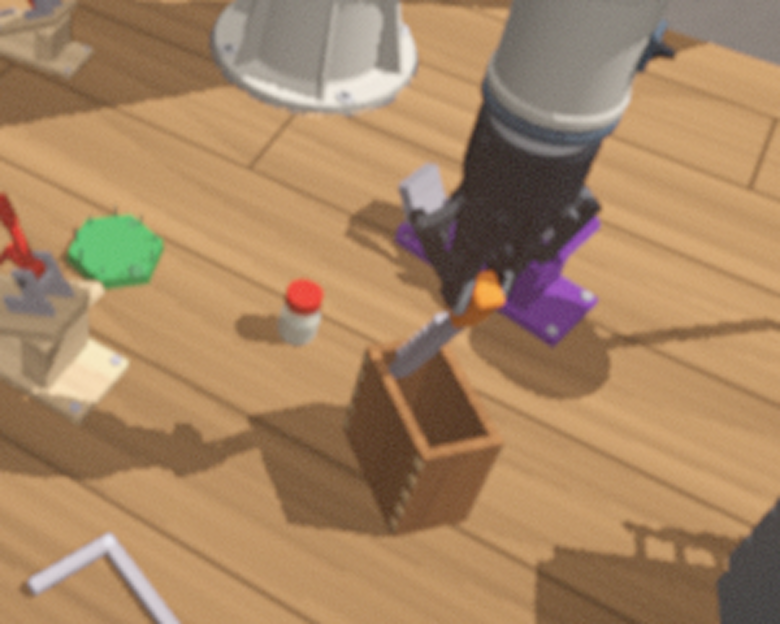

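Call:
servo_tool(
  rows=[
    [[-0.79,-0.86,0.3],0,1.0],
    [[-0.81,-0.88,0.22],0,1.0],
    [[-0.81,-0.88,0.15],0,1.0],
    [[0.7,0.76,-0.5],0,1.0],
    [[1.2,1.3,-1.0],0,1.0],
  ],
)

```text
clock: 9.43
eef_pos: [506.8, 332.0, 247.5]
tcp_rot: [3.141, 0.002, 0.824]
contact_force: [0.4, -0.0, -3.1]
opening: 0.249
```

```bash
python3 - <<'E'
from h import *
d=get('top');P=bar(d); save('t11',d['frame'][160:320,100:300],4); print(d['s']['contact_force'])
for x in range(-46,60,5):
    q=P[(P[:,0]>x)&(P[:,0]<x+5)]
    if len(q): print(x,len(q),np.median(q,0).round(1))
d=get('scene'); save('s11',d['frame'][160:400,280:580],2.6)
E
```

```text
bar n 147 elev 76.6 x -19.0 4.0 z 82.0 258.0 y -6.8 tcp [  2.6  -3.1 247.5]
[ 0.40079618 -0.00672039 -3.05420424]
-21 16 [-17.3  -5.6 109.5]
-16 35 [-13.1  -6.  131.8]
-11 49 [ -8.3  -7.2 163.5]
-6 34 [ -4.3 -10.  178.8]
-1 12 [  0.7 -10.7 187.8]
4 1 [  4.5 -12.  169.8]
```

View pics/s11.png

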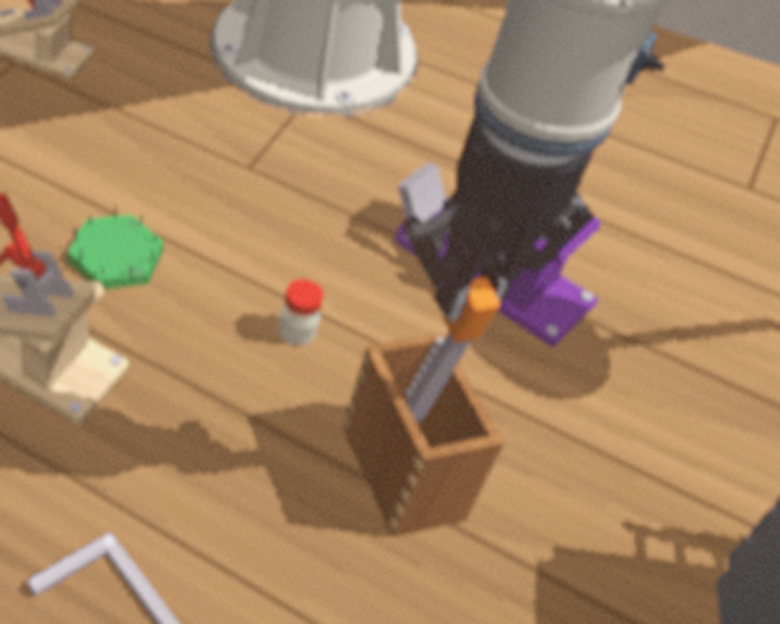

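View pics/t11.png

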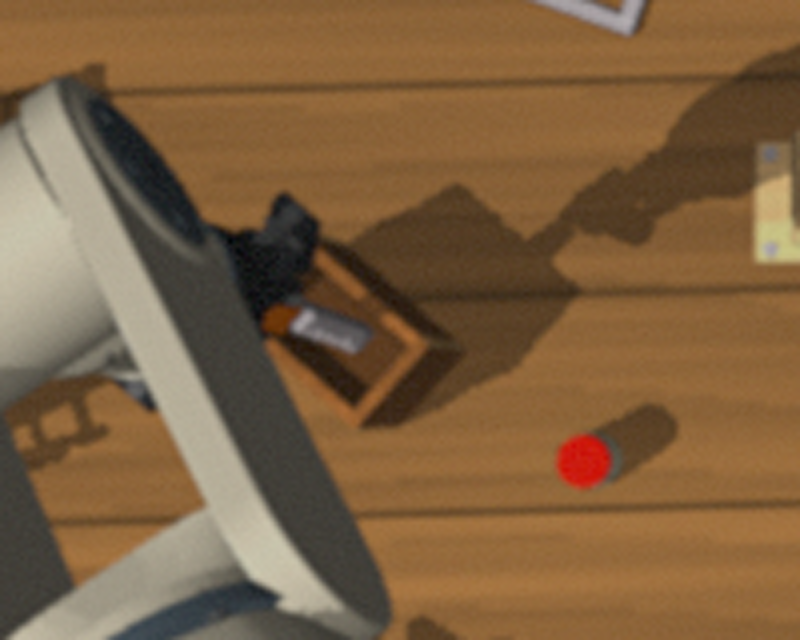

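Call:
servo_tool(
  rows=[
    [[0.5,0.55,-2.0],0,1.0],
    [[0.5,0.55,-2.0],0,1.0],
    [[0.5,0.55,-1.5],0,1.0],
    [[0.2,0.2,-0.8],0,1.0],
    [[0,0,-0.4],0,1.0],
  ],
)

```text
clock: 9.95
eef_pos: [524.4, 351.7, 178.4]
tcp_rot: [-3.141, 0.003, 0.825]
contact_force: [-0.8, 0.5, 16.7]
opening: 0.252
```

Call:
servo_tool(
  rows=[
    [[0,0,-0.3],0,1.0],
    [[0,0,0],0,1.0],
  ],
)

```text
clock: 10.12
eef_pos: [525.2, 352.2, 178.4]
tcp_rot: [-3.142, -0.001, 0.825]
contact_force: [-2.0, 0.2, 5.6]
opening: 0.248
```

```bash
python3 - <<'E'
from h import *
d=get('top');P=bar(d,zmin=15); save('t12',d['frame'][160:320,100:300],4); print(d['s']['contact_force'])
d=get('scene'); save('s12',d['frame'][160:400,280:580],2.6)
E
```

```text
bar n 130 elev 70.7 x 7.0 50.0 z 19.0 192.0 y -6.2 tcp [ 29.9  -2.9 178.4]
[-2.04183653  0.2387111   5.6398451 ]
```

View pics/s12.png

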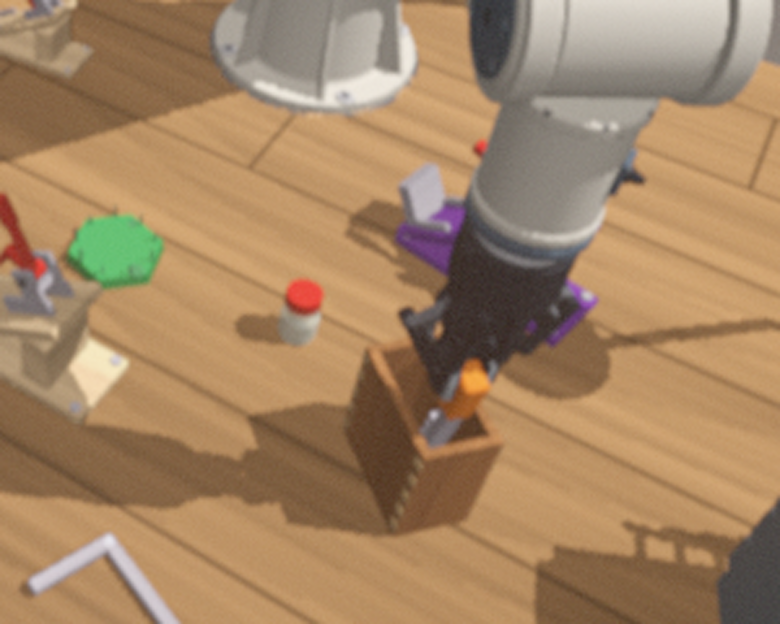

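View pics/t12.png

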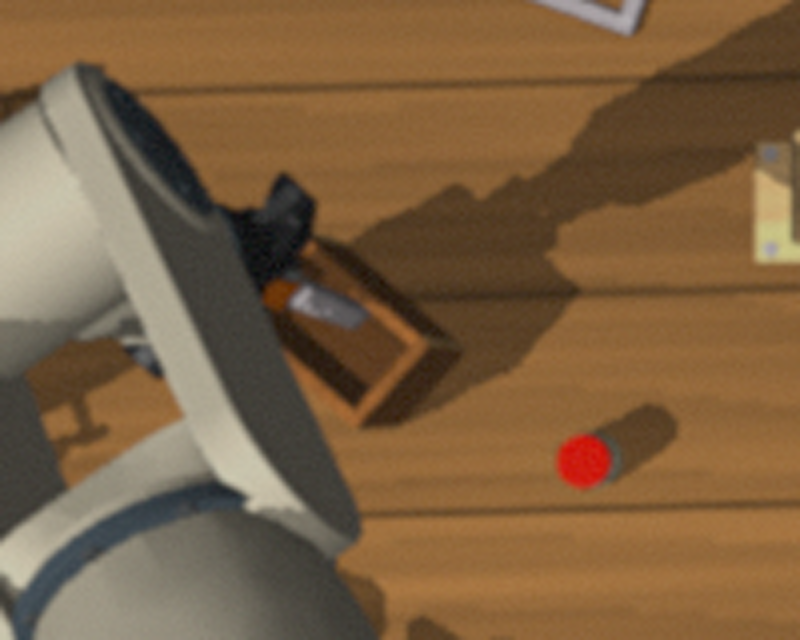

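Call:
servo_tool(
  rows=[
    [[0,0,0.3],0,1.0],
    [[0.4,0.44,0],0,1.0],
    [[0.4,0.44,0],0,1.0],
    [[0.3,0.33,0],0,1.0],
    [[0,0,0],0,1.0],
  ],
)

```text
clock: 10.63
eef_pos: [535.9, 364.0, 179.7]
tcp_rot: [-3.142, 0.002, 0.825]
contact_force: [-3.4, -3.4, -0.1]
opening: 0.254
```

Call:
servo_tool(
  rows=[
    [[0.2,0.22,-0.2],0,1.0],
    [[0,0,-0.3],0,1.0],
    [[0,0,0],0,1.0],
  ],
)

```text
clock: 10.88
eef_pos: [537.9, 366.2, 176.4]
tcp_rot: [3.142, 0.001, 0.825]
contact_force: [-6.4, -6.7, 14.8]
opening: 0.249
```

```bash
python3 - <<'E'
from h import *
d=get('top');P=bar(d,zmin=15,zmax=165); save('t13',d['frame'][160:320,100:300],4); print(d['s']['contact_force'])
d=get('wrist'); save('w13',d['frame'])
d=get('scene'); save('s13',d['frame'][220:400,380:560],4)
E
```

```text
bar n 164 elev 66.8 x 12.0 51.0 z 16.0 154.0 y -5.0 tcp [ 48.8  -2.8 176.4]
[-6.39652488 -6.69499951 14.83237098]
```

View pics/s13.png

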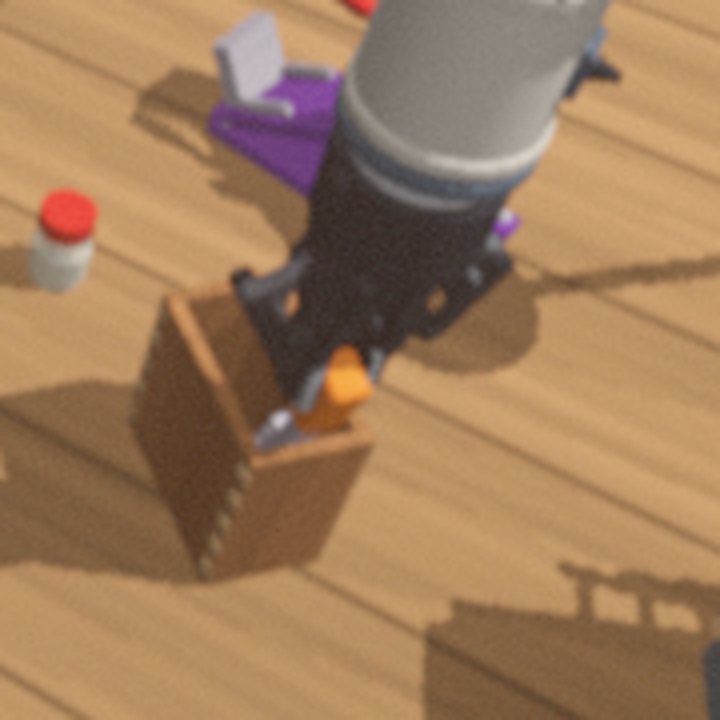

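View pics/t13.png

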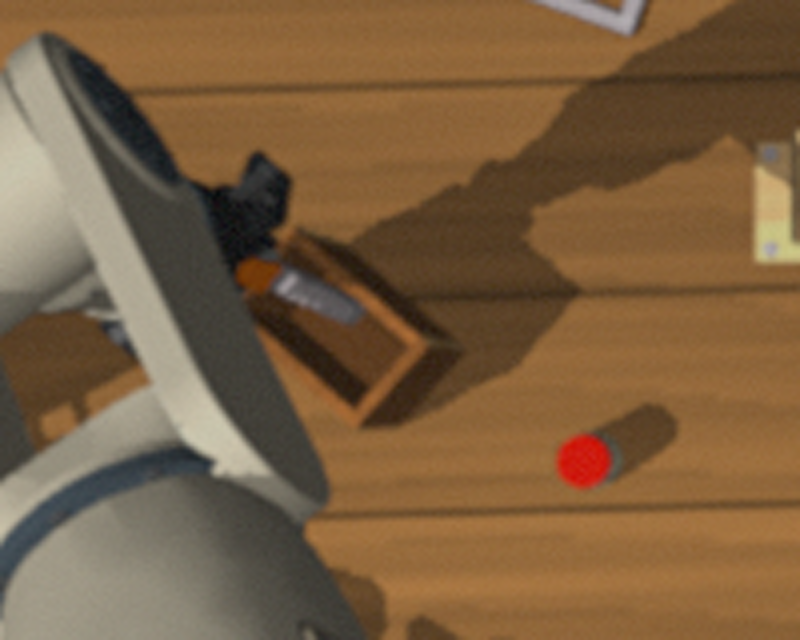

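View pics/w13.png

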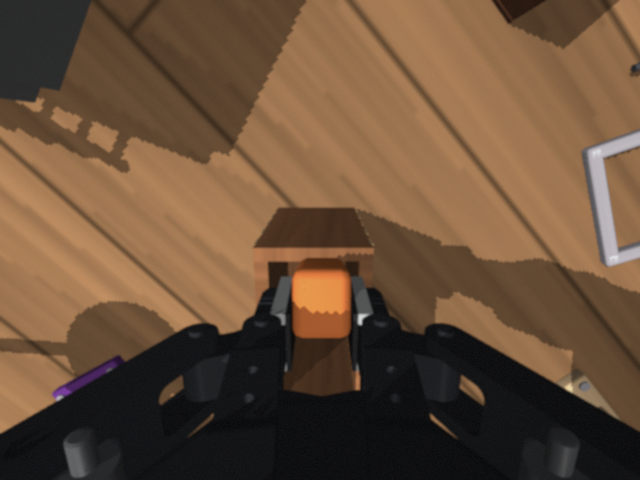

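Call:
servo_tool(
  rows=[
    [[0,0,0.2],0,1.0],
    [[0,0,0],0,3.0],
    [[0,0,0],0,5.0],
    [[0,0,0],0,5.0],
    [[0,0,0],0,5.0],
  ],
)

```text
clock: 11.45
eef_pos: [538.3, 366.6, 176.8]
tcp_rot: [3.142, -0.0, 0.825]
contact_force: [0.4, 0.2, -1.3]
opening: 0.585
```

Call:
servo_tool(
  rows=[
    [[0,0,1.5],0,5.0],
    [[0,0,3.5],0,5.0],
    [[0,0,3.5],0,5.0],
    [[-1,-1.1,3],0,5.0],
    [[-1,-3,2],0,5.0],
  ],
)

```text
clock: 11.87
eef_pos: [519.0, 328.0, 315.0]
tcp_rot: [3.141, -0.005, 0.827]
contact_force: [-0.7, -0.3, 0.5]
opening: 0.586
```

```bash
python3 - <<'E'
from h import *
d=get('top');P=bar(d,zmin=15,zmax=165); save('t14',d['frame'][160:320,100:300],4); print(d['s']['contact_force'],d['s']['clock'],d['s']['eef_pos'])
d=get('wrist'); save('w14',d['frame'])
d=get('scene'); save('s14',d['frame'][220:400,380:560],4)
E
```

```text
bar n 158 elev 68.9 x 12.0 51.0 z 16.0 159.0 y -5.2 tcp [  7.9 -14.8 315. ]
[-0.71572814 -0.32327494  0.53163503] 11.8667 [519.01361505 328.04081476 314.99705862]
```

View pics/s14.png

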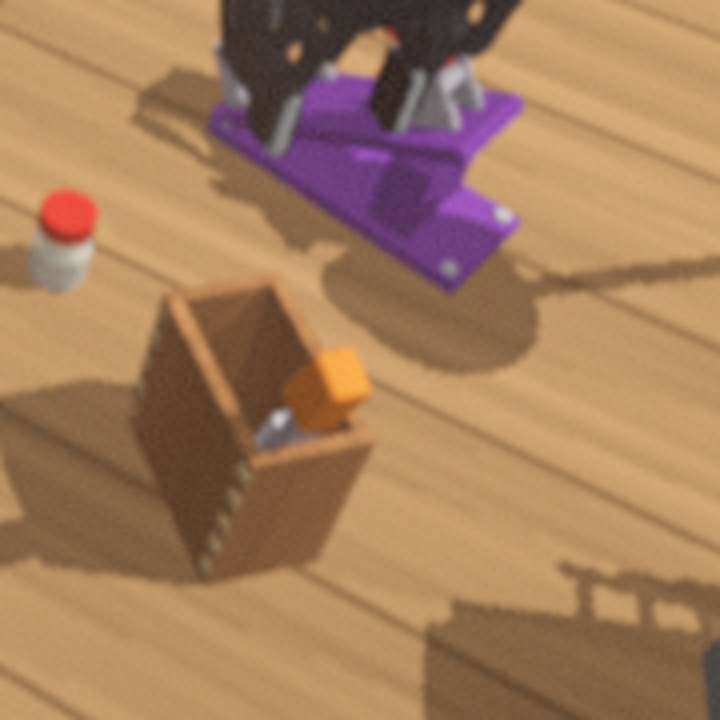

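View pics/t14.png

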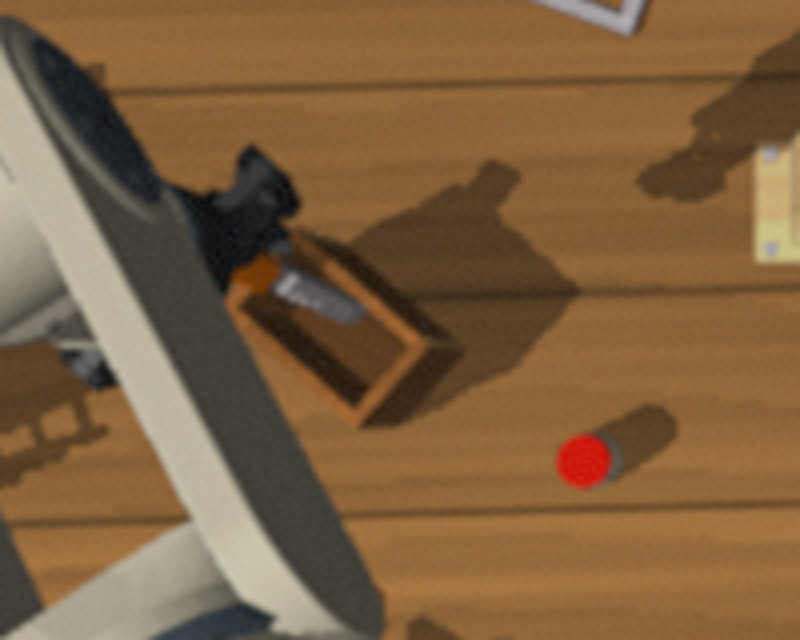

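View pics/w14.png

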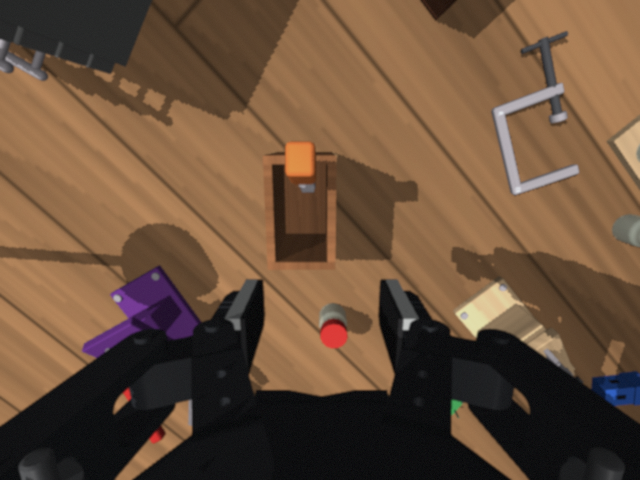

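```bash
python3 - <<'E'
from h import *
d=get('wrist')
for u,v in [(300,150),(300,165),(300,143),(307,187),(280,268),(325,268),(270,156),(333,156)]:
    p=px(d,u,v); print(u,v,p.round(1),box(p).round(1))
P=bar(zmin=15,zmax=165)
for z in range(20,160,15):
    q=P[(P[:,2]>z)&(P[:,2]<z+15)]
    if len(q): print(z,len(q),np.median(q,0).round(1))
E
```

```text
300 150 [548.8 380.8 191.9] [ 66.9  -0.9 191.9]
300 165 [541.8 373.3 194.3] [ 56.6  -0.9 194.3]
300 143 [542.8 391.1  -0.6] [70.4 10.4 -0.6]
307 187 [529.8 355.9 152.2] [ 35.7  -3.8 152.2]
280 268 [451.2 313.8 120. ] [-48.4  25.5 120. ]
325 268 [484.  283.6 120.4] [-48.5 -19.1 120.4]
270 156 [516.  399.5  84.8] [58.4 35.8 84.8]
333 156 [562.5 356.4  88.2] [ 58.3 -27.5  88.2]
bar n 158 elev 66.3 x 12.0 50.0 z 16.0 158.0 y -5.1 tcp [  5.3 -16.1 312.5]
20 6 [ 18.  -10.5  30.2]
35 17 [15.8 -7.  40.6]
50 23 [19.3 -7.  55. ]
65 28 [23.6 -4.1 71.2]
80 22 [27.6 -4.8 91. ]
95 23 [ 31.1  -5.6 106.8]
110 31 [ 37.4  -4.5 120.6]
125 5 [ 41.1  -7.2 126.4]
155 1 [ 34.4 -11.9 157.5]
```

```bash
python3 - <<'E'
from h import *
d=get('top'); save('t15',d['frame'][120:360,60:360],2.6)
C=cloud(d)
for u,v in [(165,198),(168,204),(160,205),(172,202),(163,212)]: print(u,v,px(d,u,v).round(0),d['s']['eef_pos'].round(0))
d=get('scene'); save('s15',d['frame'][100:400,330:640],2.4)
E
```

```text
165 198 [573. 287. 405.] [518. 325. 311.]
168 204 [562. 281. 406.] [518. 325. 311.]
160 205 [609. 420.   4.] [518. 325. 311.]
172 202 [617. 389.  -0.] [518. 325. 311.]
163 212 [548. 293. 400.] [518. 325. 311.]
```

View pics/t15.png

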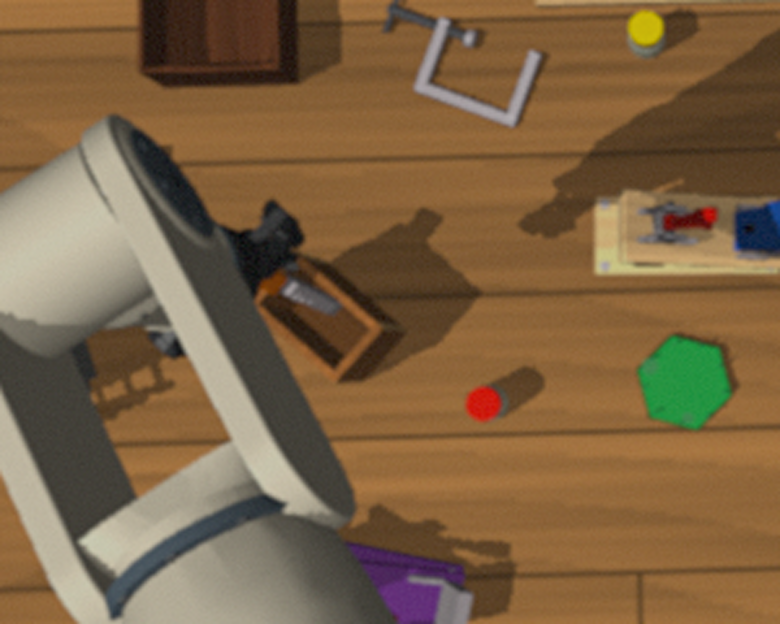

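View pics/s15.png

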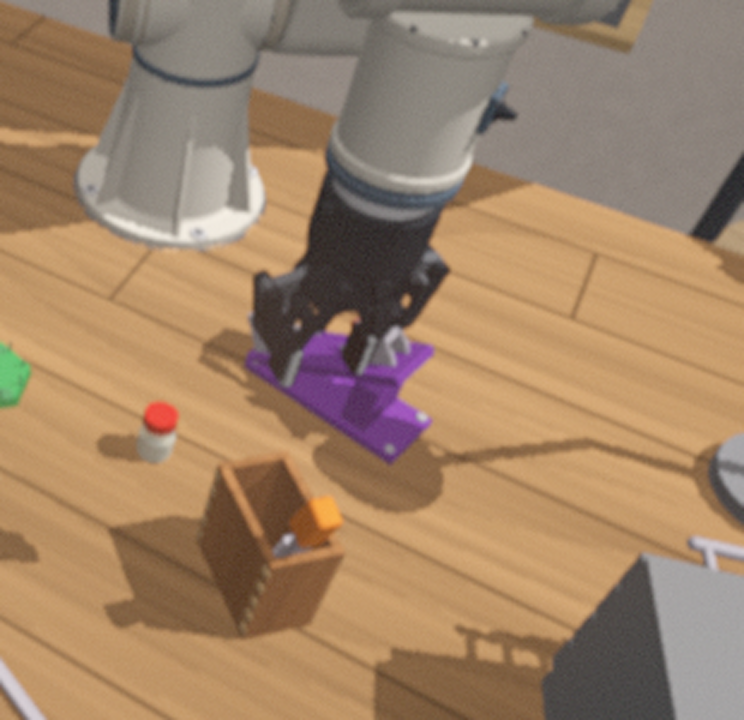

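Call:
servo_tool(
  rows=[
    [[0.5,-3.6,0],0.06,7.5],
    [[0.5,-3.7,0],0.06,7.5],
    [[0.5,-3.7,0],0.06,7.5],
    [[0.5,-3.7,0],0.06,7.5],
    [[0.5,-3.7,0],0.06,7.5],
  ],
)

```text
clock: 12.63
eef_pos: [542.9, 140.2, 310.5]
tcp_rot: [-3.14, 0.001, 1.129]
contact_force: [0.4, 0.6, -0.1]
opening: 0.875
```

Call:
servo_tool(
  rows=[
    [[0.5,-3.7,0],0.06,7.5],
    [[0.5,-3.7,0],0.06,7.5],
    [[0.5,-3.7,0],0.06,7.5],
    [[0.5,-3.7,0],0.06,7.5],
    [[0.5,-3.7,0],0.06,7.5],
  ],
)

```text
clock: 13.05
eef_pos: [568.1, -45.1, 310.6]
tcp_rot: [-3.14, -0.0, 1.428]
contact_force: [0.6, -0.3, -0.2]
opening: 0.878
```

Call:
servo_tool(
  rows=[
    [[0.5,-3.7,-1],0.06,7.5],
    [[0.5,-3.6,-2],0.06,7.5],
    [[0,0,-2.5],0,7.5],
    [[0,0,0],0,7.5],
  ],
)

```text
clock: 13.38
eef_pos: [575.6, -117.7, 251.0]
tcp_rot: [-3.133, -0.002, 1.542]
contact_force: [-1.6, 0.0, -1.2]
opening: 0.878
```

```bash
python3 - <<'E'
from h import *
d=get('wrist'); save('w16',d['frame']);s=d['s'];print(s['eef_pos'],s['tcp_rot'],s['clock'])
d=get('top'); save('t16',d['frame'][150:310,220:420],4)
d=get('scene'); save('s16',d['frame'][180:340,180:380],4)
E
```

```text
[ 575.62457373 -117.73949542  250.99523376] [-3.13293879e+00 -1.56952100e-03  1.54212550e+00] 13.3833
```

View pics/w16.png

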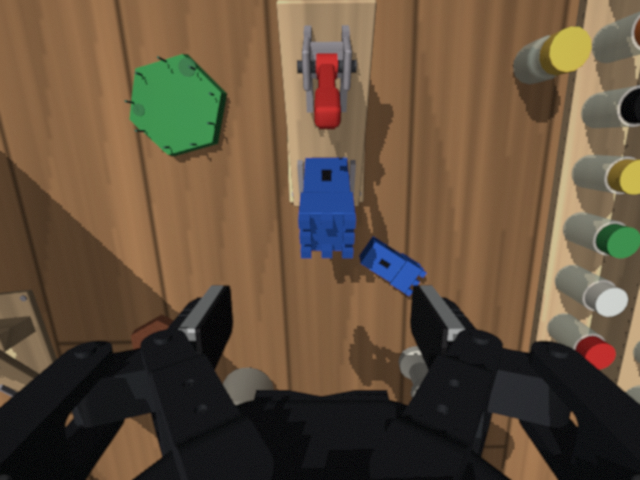

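View pics/s16.png

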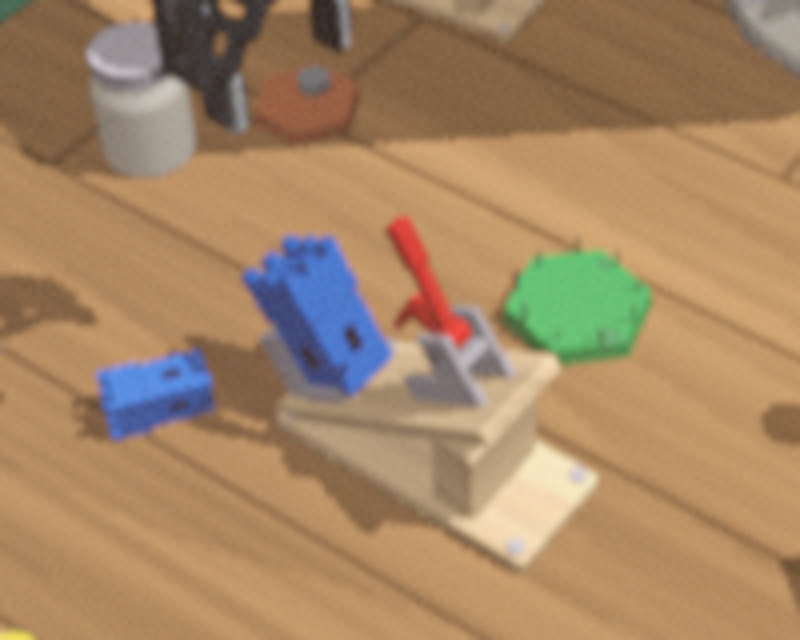

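```bash
python3 - <<'E'
from h import *
d=get('wrist'); save('w16c',d['frame'][140:280,270:440],4.5)
for v in range(155,262,6): print(v,px(d,318,v).round(1),px(d,336,v).round(1))
print('small',px(d,372,250).round(),px(d,375,262).round(),px(d,400,275).round())
for v in (180,210,240):
    b=d['frame'][v].astype(int); m=np.where((b[270:360,2]>b[270:360,0]+40))[0]+270; print(v,m.min(),m.max(),px(d,(m.min()+m.max())/2,v,np.median(d['depth'][v,m])).round(1))
print(d['s']['eef_pos'])
E
```

```text
155 [576.3 -61.2  46. ] [593.5 -61.6  46.2]
161 [576.2 -66.7  47.7] [593.3 -67.1  48.3]
167 [576.1 -71.7  56.6] [592.9 -72.1  57.1]
173 [576.1 -76.3  66.7] [592.5 -76.9  64.3]
179 [576.1 -80.9  74.2] [592.1 -81.4  73.4]
185 [576.  -85.5  79.8] [591.8 -85.8  80.8]
191 [575.9 -89.7  87.5] [591.5 -90.1  87.4]
197 [576.  -93.2  98.7] [591.  -93.8  97.1]
203 [575.9 -97.1 104.7] [590.7 -97.4 105.4]
209 [ 575.9 -100.9  111. ] [ 590.4 -101.2  111.3]
215 [ 575.9 -104.6  116.7] [ 590.1 -105.2  115.6]
221 [ 575.8 -108.1  122.9] [ 590.2 -110.9  112.1]
227 [ 575.6 -113.8  119.3] [ 590.2 -116.9  108.3]
233 [ 575.2 -122.3  105.7] [ 590.3 -123.   104.7]
239 [ 575.  -128.8  101.3] [ 590.3 -129.2  101.1]
245 [ 574.8 -134.7   99.5] [ 590.4 -135.7   97.3]
251 [ 574.7 -138.3  105. ] [ 593.5 -173.    -0.9]
257 [ 572.3 -179.4    0.6] [ 593.4 -180.5   -1.1]
small [ 631. -164.   28.] [ 635. -177.   29.] [ 662. -192.   31.]
180 300 344 [579.6 -81.9  74.1]
210 295 349 [ 579.1 -101.6  112.1]
240 296 348 [ 578.4 -129.6  101.7]
[ 578.22517028 -115.81780847  256.83581312]
```

View pics/w16c.png

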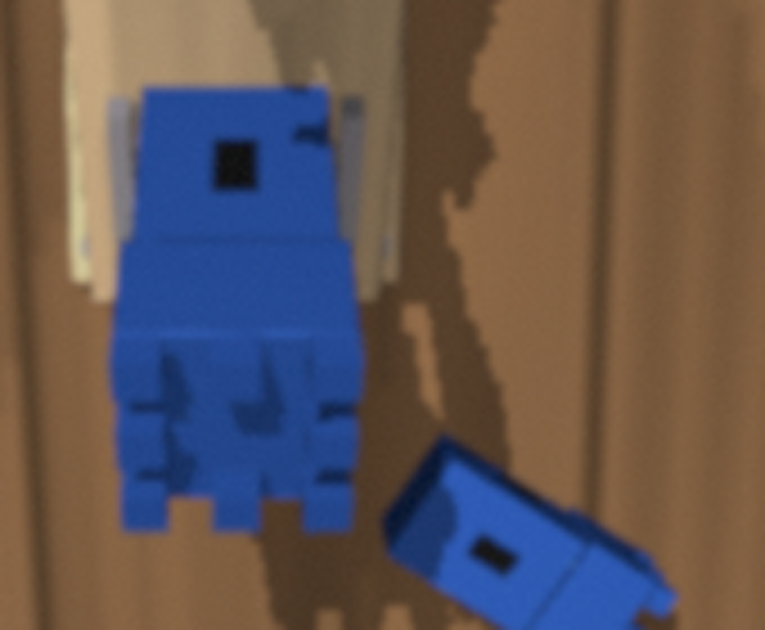

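Call:
servo_tool(
  rows=[
    [[0,0,-3.5],0,7.5],
    [[0,0,-4.0],0,7.5],
    [[0,0,-4.0],0,7.5],
    [[0,0,-2.5],0,7.5],
    [[0,0,0],0,7.5],
  ],
)

```text
clock: 14.0
eef_pos: [575.6, -114.9, 113.1]
tcp_rot: [-3.135, -0.001, 1.546]
contact_force: [-0.8, 0.7, -0.1]
opening: 0.879
```

Call:
servo_tool(
  rows=[
    [[0.1,-0.1,-1.5],0,7.5],
    [[0,0,-1.0],0,7.5],
    [[0,0,-0.3],0,7.5],
    [[0,0,0],0,6],
    [[0,0,0],0,5],
  ],
)

```text
clock: 14.42
eef_pos: [579.8, -117.6, 90.2]
tcp_rot: [3.14, 0.0, 1.545]
contact_force: [0.5, 0.2, 0.1]
opening: 0.614
```

```bash
python3 - <<'E'
from h import *
d=get('wrist'); save('w17',d['frame']);s=d['s'];print(s['eef_pos'],s['contact_force'],s['opening'],s['clock'])
d=get('scene'); save('s17',d['frame'][180:340,180:380],4)
E
```

```text
[ 579.76959961 -117.57448992   90.20061483] [0.53793566 0.17586151 0.14001741] 0.6135401036680913 14.4167
```

View pics/w17.png

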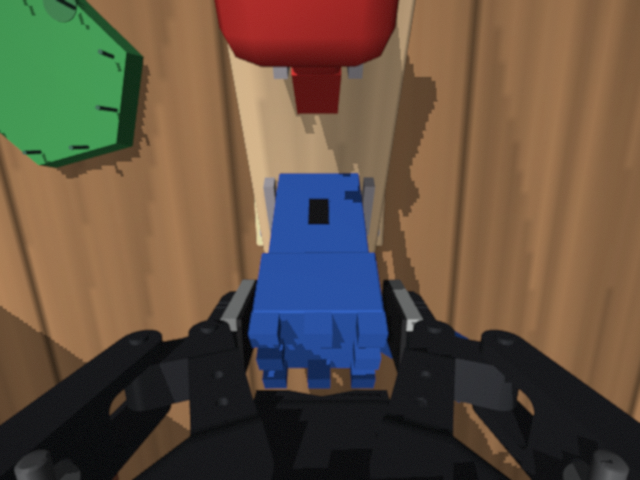

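View pics/s17.png

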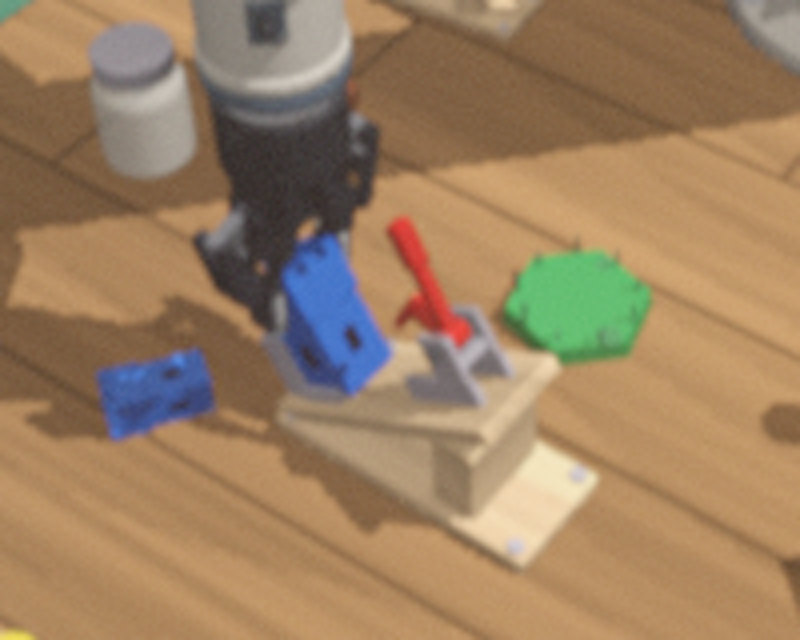

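Call:
servo_tool(
  rows=[
    [[-0.05,0.1,-0.4],0,5],
    [[0,0,0],0,3.5],
    [[0,0,0],0,3.5],
    [[0,0,0],0,3.5],
    [[0,0,0],0,3.5],
  ],
  squeeze=22,
)

```text
clock: 14.93
eef_pos: [578.6, -116.6, 85.1]
tcp_rot: [3.141, -0.0, 1.545]
contact_force: [1.4, 1.8, 2.4]
opening: 0.513
```

Call:
servo_tool(
  rows=[
    [[0,0,0.5],0,3.5],
    [[0,0,1],0,3.5],
    [[0,0,2],0,3.5],
    [[0,0,3],0,3.5],
    [[0,0,3],0,3.5],
  ],
)

```text
clock: 15.35
eef_pos: [577.6, -116.6, 180.8]
tcp_rot: [-3.139, -0.0, 1.545]
contact_force: [1.0, -1.8, -0.8]
opening: 0.513
```

```bash
python3 - <<'E'
from h import *
d=get('wrist'); save('w18',d['frame']);s=d['s'];print(s['eef_pos'],s['contact_force'],s['opening'],s['clock'])
d=get('scene'); save('s18',d['frame'][180:340,180:380],4)
E
```

```text
[ 577.59030865 -116.63419831  180.81258434] [ 1.02130218 -1.78551978 -0.751927  ] 0.5134902278895422 15.35
```

View pics/s18.png

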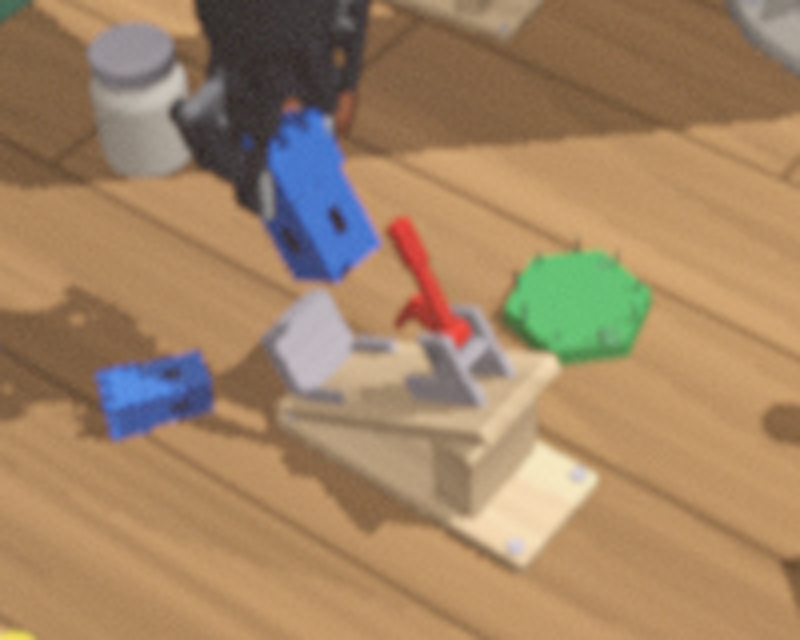

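View pics/w18.png

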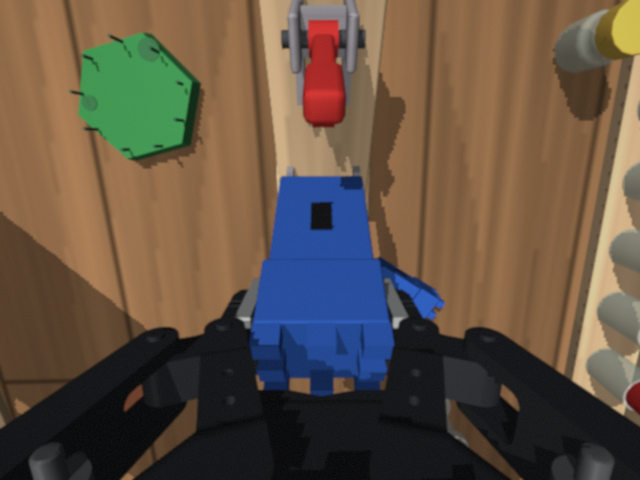

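Call:
servo_tool(
  rows=[
    [[-2,0,2],0,3.5],
    [[-3.5,0,1],0,3.5],
    [[-3.5,0,0],0,3.5],
    [[-3,1.5,0],-0.06,3.5],
    [[-1.5,3.5,0],-0.06,3.5],
  ],
)

```text
clock: 15.87
eef_pos: [439.7, -68.3, 209.5]
tcp_rot: [-3.139, 0.001, 1.419]
contact_force: [1.3, 1.0, -1.2]
opening: 0.513
```

Call:
servo_tool(
  rows=[
    [[-0.3,3.9,0],-0.06,3.5],
    [[-0.3,3.9,0],-0.07,3.5],
    [[-0.3,3.9,0],-0.07,3.5],
    [[-0.3,3.9,0],-0.07,3.5],
    [[-0.3,3.9,0],-0.07,3.5],
  ],
)

```text
clock: 16.28
eef_pos: [427.6, 129.8, 209.9]
tcp_rot: [3.142, 0.0, 1.081]
contact_force: [0.4, -0.1, -1.6]
opening: 0.511
```

Call:
servo_tool(
  rows=[
    [[-0.1,3.9,0],-0.07,3.5],
    [[-0.1,3.8,0],-0.07,3.5],
    [[0,3.2,-1],-0.07,3.5],
    [[0,0,-2],-0.05,3.5],
    [[0,0,0],0,3.5],
  ],
)

```text
clock: 16.7
eef_pos: [424.3, 237.8, 177.1]
tcp_rot: [-3.14, 0.004, 0.826]
contact_force: [-0.4, 0.1, -2.2]
opening: 0.51
```

```bash
python3 - <<'E'
from h import *
d=get('wrist'); save('w19',d['frame']);s=d['s'];print(s['eef_pos'],box(s['eef_pos']).round(1),s['tcp_rot'],s['opening'],s['clock'])
d=get('scene'); save('s19',d['frame'][180:400,280:520],3.3)
E
```

```text
[424.33707623 237.82011721 177.12537606] [-122.6   -6.1  177.1] [-3.14017632  0.00444581  0.82564892] 0.5099353568320476 16.7
```

View pics/s19.png

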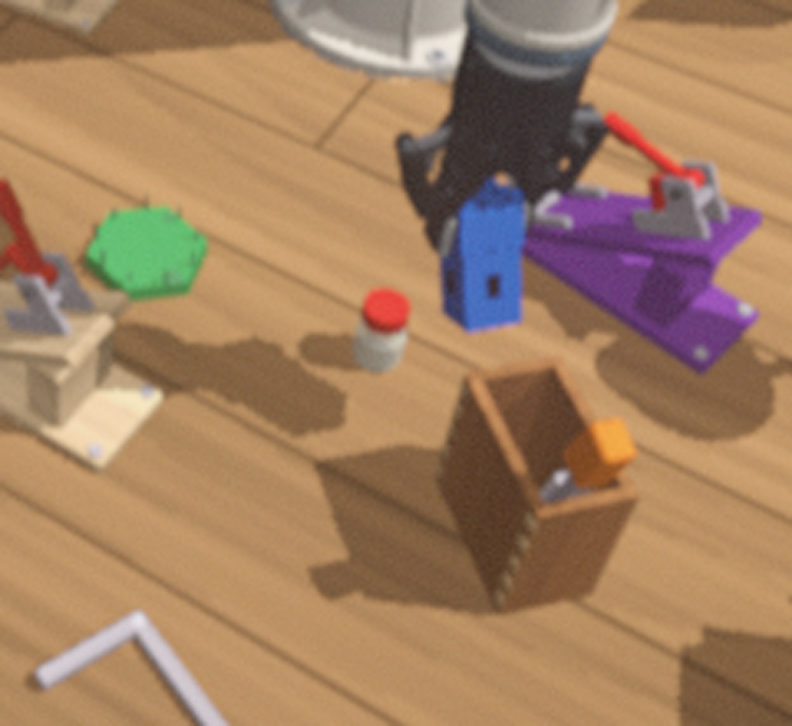

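View pics/w19.png

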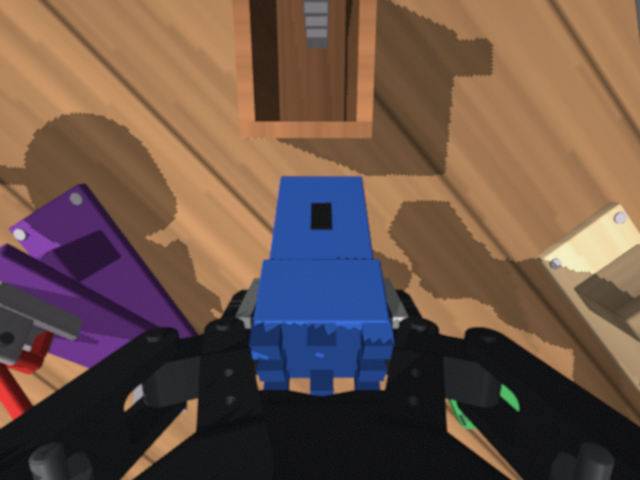

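Call:
servo_tool(
  rows=[
    [[-0.2,0.2,-2.5],0,3.5],
    [[-0.2,0.2,-2.5],0,3.5],
    [[0,0,-1.2],0,3.5],
    [[0.34,0.37,0],0,3.5],
    [[0.34,0.37,0],0,3.5],
  ],
)

```text
clock: 17.22
eef_pos: [429.8, 248.0, 118.5]
tcp_rot: [-3.142, 0.001, 0.824]
contact_force: [0.9, 0.7, -1.3]
opening: 0.513
```

```bash
python3 - <<'E'
from h import *
d=get('wrist'); save('w20',d['frame']);s=d['s'];print(s['eef_pos'],box(s['eef_pos']).round(1),s['contact_force'],s['opening'],s['clock'])
d=get('scene'); save('s20',d['frame'][200:360,380:540],4)
E
```

```text
[429.77368875 247.97533544 118.51432424] [-111.4   -3.3  118.5] [ 0.859142    0.72657296 -1.26096633] 0.5125603631617216 17.2167
```

View pics/s20.png

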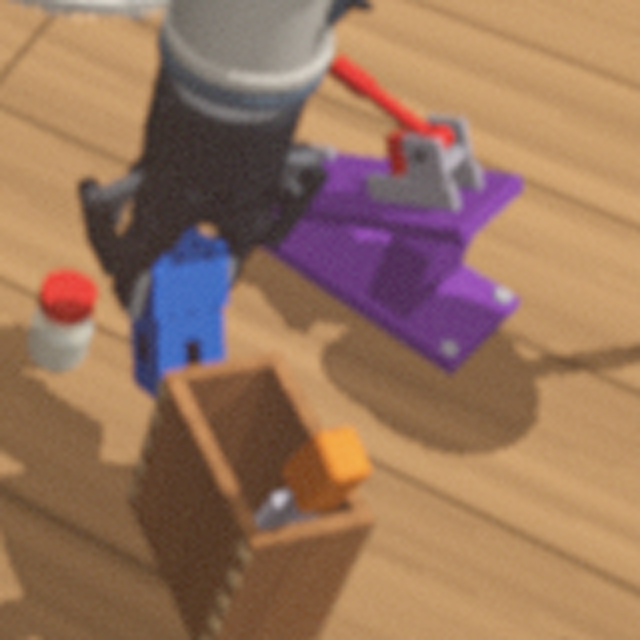

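View pics/w20.png

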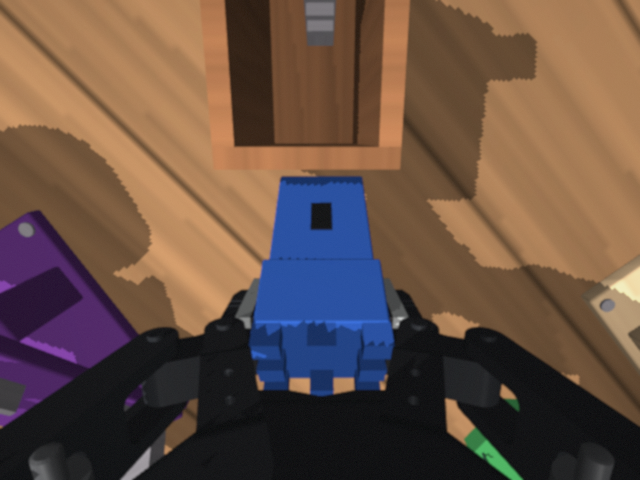

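Call:
servo_tool(
  rows=[
    [[0.4,0.44,0],0,3.5],
    [[0.28,0.31,0.41],0,3.5],
    [[0.31,0.34,0.39],0,3.5],
    [[0.33,0.36,0.33],0,3.5],
    [[0.35,0.38,0.29],0,3.5],
  ],
)

```text
clock: 17.73
eef_pos: [446.0, 267.1, 132.6]
tcp_rot: [3.142, 0.001, 0.825]
contact_force: [-1.8, -2.7, -3.8]
opening: 0.511
```

Call:
servo_tool(
  rows=[
    [[0.37,0.4,0.26],0,3.5],
    [[0.38,0.41,0.19],0,3.5],
    [[0,0,0],0,3.5],
  ],
)

```text
clock: 17.98
eef_pos: [454.6, 276.3, 137.2]
tcp_rot: [3.141, -0.002, 0.825]
contact_force: [-1.1, -0.8, -1.4]
opening: 0.514
```

```bash
python3 - <<'E'
from h import *
d=get('wrist'); save('w21',d['frame']);s=d['s'];print(s['eef_pos'],box(s['eef_pos']).round(1),s['contact_force'],s['opening'],s['clock'])
d=get('scene'); save('s21',d['frame'][200:360,380:540],4)
E
```

```text
[454.62579897 276.29130785 137.2322697 ] [-73.8  -2.4 137.2] [-1.10043936 -0.82290409 -1.3889166 ] 0.5140826323740705 17.9833
```

View pics/s21.png

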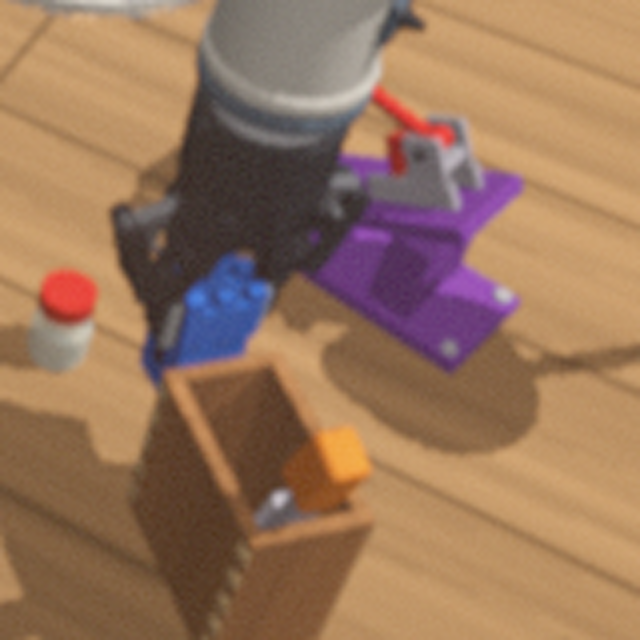

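View pics/w21.png

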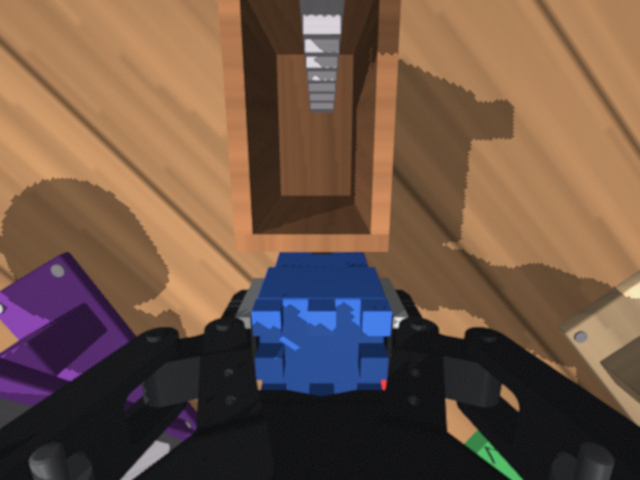

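```bash
cat >> h.py <<'E'
def tower(d):
    C=cloud(d); f=d['frame'].astype(int); m=(f[...,2]>f[...,0]+50)&(f[...,2]>f[...,1]+20); m[:,:245]=0;m[:,400:]=0
    s=d['s']; a=s['tcp_rot'][2]; q=C-s['eef_pos']; X=q[...,0]*np.cos(a)+q[...,1]*np.sin(a); Y=-q[...,0]*np.sin(a)+q[...,1]*np.cos(a)
    for v in range(170,400,8):
        u=np.where(m[v])[0]
        if len(u)>10: print(v,u.min(),u.max(),'X',np.median(X[v,u]).round(1),'Z',np.median(q[v,u,2]).round(1),'Y',(np.median(Y[v,u])).round(1))
E
python3 - <<'E'
from h import *
tower(get('wrist'))
E
```

```text
258 279 364 X 17.7 Z -16.3 Y 0.8
266 276 366 X 17.1 Z -7.5 Y 1.0
274 267 376 X 18.3 Z 4.5 Y 0.8
282 263 379 X 18.0 Z 11.6 Y 0.7
290 260 382 X 17.5 Z 17.6 Y 0.9
298 257 385 X 17.1 Z 23.1 Y 0.7
306 254 389 X 16.6 Z 28.0 Y 0.8
314 251 392 X 15.4 Z 31.2 Y 0.6
322 251 391 X 12.5 Z 31.0 Y 0.7
330 252 391 X 9.6 Z 30.9 Y 0.6
338 259 383 X 1.7 Z 22.7 Y 1.0
346 259 383 X -1.3 Z 23.1 Y 1.0
354 257 386 X -4.6 Z 22.9 Y 0.8
362 255 388 X -8.0 Z 22.7 Y 0.6
370 255 387 X -11.5 Z 22.5 Y 0.7
378 256 386 X -15.1 Z 22.2 Y 1.0
386 263 379 X -18.3 Z 22.4 Y 1.0
394 316 326 X -18.1 Z 26.8 Y 1.0
```

Call:
servo_tool(
  rows=[
    [[0.2,0.22,0.1],0,3.5],
    [[0.15,0.16,0.05],0,3.5],
    [[0,0,0],0,3.5],
  ],
)

```text
clock: 18.38
eef_pos: [456.8, 278.7, 138.0]
tcp_rot: [-3.141, 0.001, 0.825]
contact_force: [-2.9, -3.1, 0.2]
opening: 0.509
```

```bash
python3 - <<'E'
from h import *
d=get('wrist');tower(d); print(box(d['s']['eef_pos']).round(1),d['s']['contact_force'])
E
```

```text
266 277 365 X 16.1 Z -10.3 Y 1.0
274 268 375 X 17.9 Z 3.3 Y 0.6
282 264 378 X 17.7 Z 10.8 Y 0.6
290 261 382 X 17.5 Z 17.5 Y 0.8
298 257 386 X 17.2 Z 23.3 Y 0.8
306 253 389 X 17.1 Z 28.8 Y 0.9
314 251 391 X 15.1 Z 30.4 Y 0.6
322 252 391 X 12.3 Z 30.4 Y 0.7
330 253 390 X 9.4 Z 30.4 Y 0.8
338 259 383 X 1.7 Z 22.7 Y 0.9
346 259 384 X -1.1 Z 23.2 Y 0.8
354 256 386 X -4.3 Z 23.2 Y 0.6
362 255 388 X -7.5 Z 23.3 Y 0.8
370 255 387 X -11.1 Z 22.9 Y 1.0
378 256 385 X -14.6 Z 22.7 Y 1.5
386 263 379 X -17.9 Z 22.9 Y 1.0
[-70.5  -2.3 138. ] [-2.91846717 -3.07973221  0.19557533]
```

Call:
servo_tool(
  rows=[
    [[-1.0,-1.1,0.3],0,3.5],
    [[-1.2,-1.5,2],0,3.5],
    [[-0.5,-3,2],0,3.5],
    [[-0.5,-3.5,1.5],0,3.5],
    [[-0.5,-3.5,1],0,3.5],
  ],
)

```text
clock: 18.85
eef_pos: [421.0, 152.7, 207.9]
tcp_rot: [3.14, -0.004, 0.826]
contact_force: [0.8, -0.7, -2.0]
opening: 0.511
```

Call:
servo_tool(
  rows=[
    [[-0.5,-3.7,0],0,3.5],
    [[-0.5,-3.7,0],0,3.5],
    [[-0.5,-3.7,0],0,3.5],
    [[-0.3,-3.7,0],0,3.5],
    [[-0.2,-3.5,0],0,3.5],
  ],
)

```text
clock: 19.27
eef_pos: [400.3, -31.7, 206.7]
tcp_rot: [3.139, -0.002, 0.825]
contact_force: [0.5, 0.3, -2.0]
opening: 0.514
```

Call:
servo_tool(
  rows=[
    [[0,-3,0],0,3.5],
    [[0,0,0],0,3.5],
    [[0,0,0],0,3.5],
  ],
)

```text
clock: 19.52
eef_pos: [400.7, -61.4, 206.5]
tcp_rot: [3.14, -0.002, 0.821]
contact_force: [-0.2, -0.2, -1.4]
opening: 0.513
```

```bash
python3 - <<'E'
from h import *
d=get('wrist'); save('w22',d['frame']);s=d['s'];print(s['eef_pos'],s['tcp_rot'],s['opening'],s['clock']); tower(d)
C=cloud(d); hsv=cv2.cvtColor(d['frame'],cv2.COLOR_RGB2HSV)
m=(hsv[...,0]>45)&(hsv[...,0]<80)&(hsv[...,1]>100)&(C[...,2]>9)&(C[...,2]<19)&(hsv[...,2]>110)
k=cv2.connectedComponentsWithStats(m.astype(np.uint8)); i=1+np.argmax(k[2][1:,4]); m=k[1]==i
P=C[m]; print(len(P),P.mean(0),cv2.minEnclosingCircle(P[:,:2].astype(np.float32)),k[2][i])
d=get('top'); save('t22',d['frame'][150:310,220:420],4)
C=cloud(d); hsv=cv2.cvtColor(d['frame'],cv2.COLOR_RGB2HSV)
m=(hsv[...,0]>45)&(hsv[...,0]<80)&(hsv[...,1]>100)&(C[...,2]>5)&(C[...,2]<22);m[:,400:]=0;P=C[m];print(len(P),P.mean(0),cv2.minEnclosingCircle(P[:,:2].astype(np.float32)))
E
```

```text
[400.73500284 -61.38161341 206.54095421] [ 3.13992568e+00 -1.58030490e-03  8.21036457e-01] 0.5131829998072638 19.5167
242 286 356 X 17.0 Z -43.6 Y 1.0
250 283 359 X 16.6 Z -31.1 Y 5.9
258 280 362 X 16.4 Z -19.9 Y 0.8
266 277 364 X 16.2 Z -10.1 Y 2.7
274 268 374 X 17.9 Z 3.5 Y 0.8
282 264 378 X 17.7 Z 10.8 Y 1.0
290 261 381 X 17.5 Z 17.6 Y 1.0
298 257 385 X 17.2 Z 23.4 Y 1.0
306 254 389 X 17.0 Z 28.8 Y 0.8
314 251 391 X 15.1 Z 30.5 Y 1.0
322 252 391 X 12.2 Z 30.5 Y 0.8
330 253 390 X 9.3 Z 30.4 Y 0.8
338 259 383 X 1.6 Z 22.6 Y 0.8
346 267 378 X -1.5 Z 22.7 Y 0.5
354 276 376 X -4.8 Z 22.6 Y 1.5
362 255 387 X -7.7 Z 23.1 Y 1.2
370 255 387 X -11.1 Z 23.0 Y 1.0
378 256 386 X -14.4 Z 23.1 Y 1.0
386 267 364 X -18.4 Z 22.3 Y 0.7
7726 [430.7841095  -11.03540296  13.08721474] ((429.8504638671875, -11.989577293395996), 48.68806457519531) [ 255  102  107  100 7726]
398 [444.07643988   3.2023603   13.48462318] ((641.6297607421875, -63.94237518310547), 258.6289367675781)
```

View pics/w22.png

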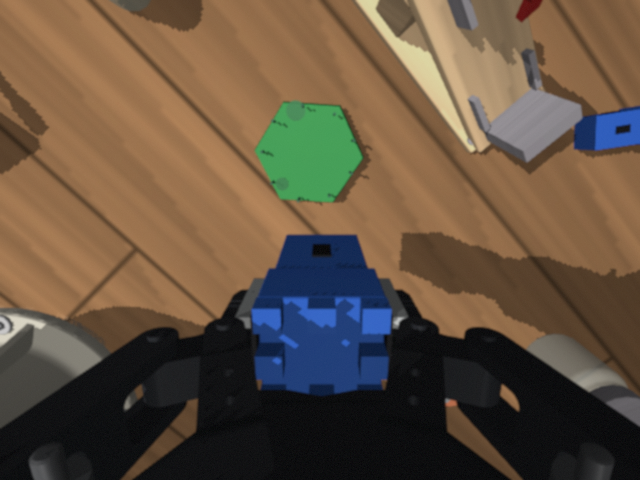

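View pics/t22.png

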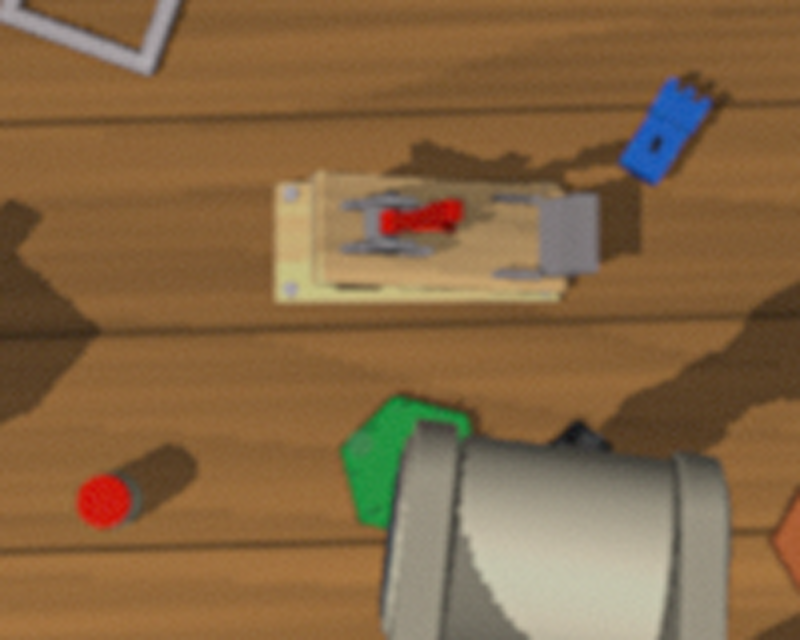

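Call:
servo_tool(
  rows=[
    [[1.67,2.63,0],0,3.5],
    [[1.67,2.63,-2],0,3.5],
    [[0,0,-3.5],0,3.5],
    [[0,0,-3.5],0,3.5],
    [[0,0,-2],0,3.5],
  ],
)

```text
clock: 20.03
eef_pos: [432.4, -5.4, 93.5]
tcp_rot: [-3.14, 0.001, 0.828]
contact_force: [-0.8, 0.4, -0.7]
opening: 0.516
```

Call:
servo_tool(
  rows=[
    [[0,0,-0.5],0,3.5],
    [[0,0,-0.5],0,3.5],
    [[0,0,0],0,3.5],
  ],
)

```text
clock: 20.28
eef_pos: [433.7, -6.8, 86.1]
tcp_rot: [-3.142, -0.0, 0.826]
contact_force: [-0.1, 0.6, -1.4]
opening: 0.512
```

```bash
python3 - <<'E'
from h import *
d=get('wrist'); save('w23',d['frame']);s=d['s'];print(s['eef_pos'],s['contact_force'],s['clock']);
d=get('scene'); save('s23',d['frame'][180:320,250:410],4.5)
E
```

```text
[433.70882071  -6.80656395  86.13993878] [-0.08940948  0.59230494 -1.41131182] 20.2833
```

View pics/s23.png

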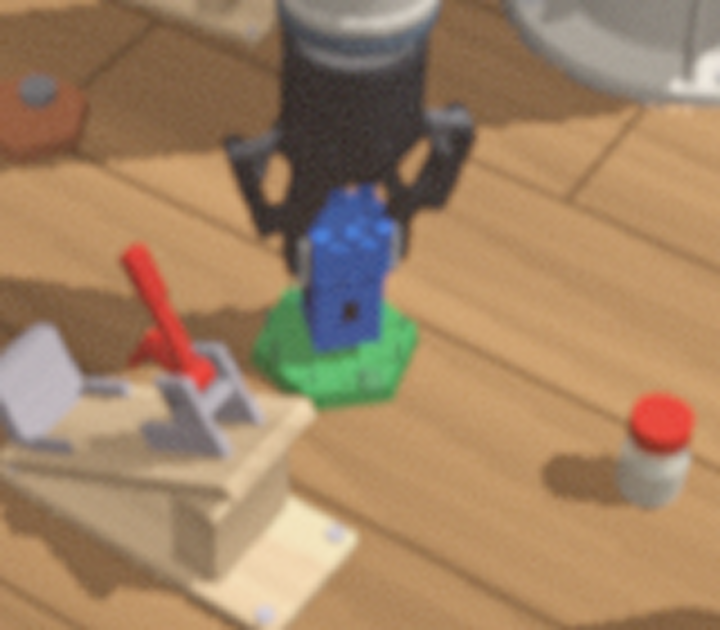

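View pics/w23.png

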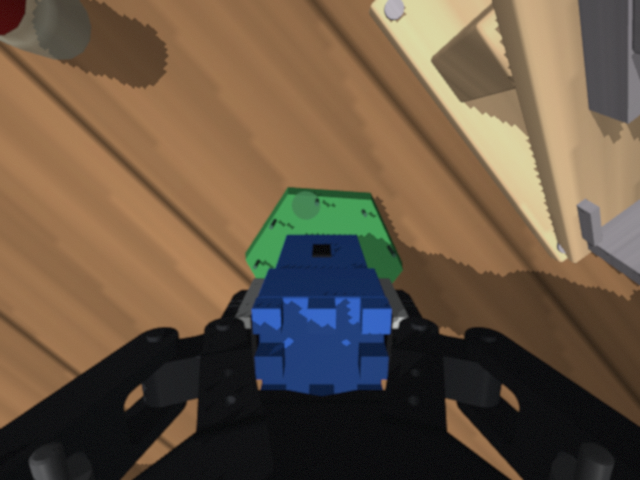

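Call:
servo_tool(
  rows=[
    [[0.05,-0.2,-0.5],0,3.5],
    [[0,0,-0.4],0,3.5],
    [[0,0,-0.3],0,3.5],
    [[0,0,0],0,3.5],
  ],
)

```text
clock: 20.72
eef_pos: [433.7, -9.6, 73.8]
tcp_rot: [-3.141, 0.0, 0.824]
contact_force: [-0.7, 0.1, -1.0]
opening: 0.513
```

Call:
servo_tool(
  rows=[
    [[0,0,-0.2],0,3.5],
    [[0,0,-0.15],0,3.5],
    [[0,0,0],0,3.5],
  ],
)

```text
clock: 20.97
eef_pos: [435.0, -8.8, 71.8]
tcp_rot: [3.141, -0.002, 0.824]
contact_force: [-2.3, 7.5, 18.8]
opening: 0.509
```

Call:
servo_tool(
  rows=[
    [[0,0,0.1],0,3.5],
    [[0,0,0],0,3.5],
    [[0,0,0],0,3.5],
  ],
)

```text
clock: 21.22
eef_pos: [434.2, -9.5, 71.8]
tcp_rot: [3.141, -0.001, 0.825]
contact_force: [-0.6, 1.7, 6.0]
opening: 0.508
```

```bash
python3 - <<'E'
from h import *
d=get('wrist'); save('w24',d['frame']);s=d['s'];print(s['eef_pos'],s['contact_force'],s['clock']);tower(d)
d=get('scene'); save('s24',d['frame'][180:320,250:410],4.5)
E
```

```text
[434.22900164  -9.45537854  71.83826971] [-0.55387002  1.70023435  5.96807278] 21.2167
242 286 356 X 15.8 Z -47.5 Y 1.1
250 283 359 X 15.8 Z -33.6 Y 6.3
258 280 362 X 15.9 Z -21.5 Y 1.0
266 277 364 X 15.8 Z -11.1 Y 3.2
274 267 375 X 17.8 Z 3.2 Y 0.7
282 264 378 X 17.8 Z 11.2 Y 1.0
290 261 381 X 17.9 Z 18.3 Y 0.9
298 257 386 X 17.6 Z 24.0 Y 0.8
306 252 390 X 17.6 Z 30.0 Y 0.8
314 251 391 X 15.2 Z 30.7 Y 0.9
322 252 391 X 12.3 Z 30.6 Y 0.8
330 253 391 X 9.5 Z 30.7 Y 0.6
338 259 383 X 2.0 Z 23.2 Y 1.0
346 261 359 X -1.0 Z 23.4 Y 2.4
354 258 383 X -4.2 Z 23.4 Y 2.9
362 254 388 X -7.1 Z 23.9 Y 1.1
370 255 387 X -10.3 Z 24.0 Y 0.7
378 257 386 X -13.9 Z 23.7 Y 0.8
386 263 379 X -17.4 Z 23.5 Y 2.2
```

View pics/s24.png

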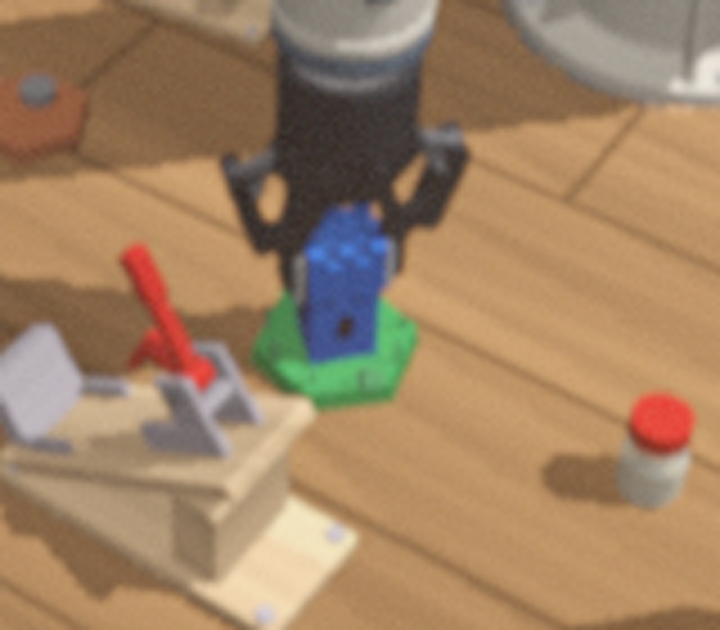

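View pics/w24.png

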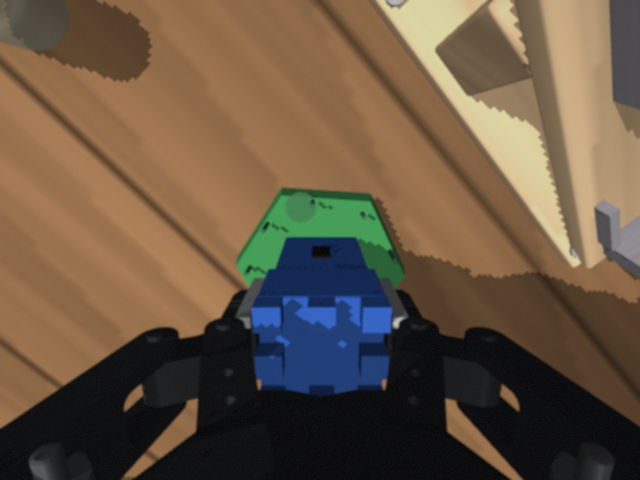

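Call:
servo_tool(
  rows=[
    [[0,0,0],0,5.0],
    [[0,0,0],0,6.5],
    [[0,0,0],0,7.5],
    [[0,0,0],0,7.5],
  ],
)

```text
clock: 21.65
eef_pos: [433.7, -9.6, 71.4]
tcp_rot: [-3.141, 0.0, 0.825]
contact_force: [-0.5, -0.0, -0.6]
opening: 0.875
```

Call:
servo_tool(
  rows=[
    [[0,0,1.5],0,7.5],
    [[0,0,3],0,7.5],
    [[0,0,4],0,7.5],
    [[-1.5,-2,3.5],0,7.5],
    [[-1.5,-2,2],0,7.5],
  ],
)

```text
clock: 22.07
eef_pos: [405.7, -49.0, 213.7]
tcp_rot: [3.138, -0.002, 0.827]
contact_force: [-0.1, -1.4, 0.7]
opening: 0.881
```

Call:
servo_tool(
  rows=[
    [[0,-3,1],0,7.5],
    [[0,-3,0],0,7.5],
    [[0,0,0],0,7.5],
    [[0,0,0],0,7.5],
  ],
)

```text
clock: 22.4
eef_pos: [404.2, -110.0, 220.7]
tcp_rot: [3.141, -0.0, 0.822]
contact_force: [-0.7, -0.3, 0.5]
opening: 0.881
```

```bash
python3 - <<'E'
from h import *
d=get('wrist'); save('w25',d['frame']);s=d['s'];print(s['eef_pos'],s['contact_force'],s['clock'])
C=cloud(d); hsv=cv2.cvtColor(d['frame'],cv2.COLOR_RGB2HSV); f=d['frame'].astype(int)
m=(f[...,2]>f[...,0]+50)&(C[...,2]>97)&(C[...,2]<112)&(np.hypot(C[...,0]-431,C[...,1]+11)<50); print('tower top',cv2.minAreaRect(C[m][:,:2].astype(np.float32)),np.percentile(C[m][:,2],[5,50,95]),m.sum())
m2=(f[...,2]>f[...,0]+50)&(C[...,2]>88)&(C[...,2]<96)&(np.hypot(C[...,0]-431,C[...,1]+11)<20); Q=C[m2]
if len(Q)>20:
    A=np.c_[Q[:,:2],np.ones(len(Q))]; print('deck slope',np.linalg.lstsq(A,Q[:,2],rcond=None)[0],len(Q))
m3=(hsv[...,0]>45)&(hsv[...,0]<80)&(hsv[...,1]>100)&(C[...,2]>9)&(C[...,2]<19); P=C[m3]; P=P[np.hypot(P[:,0]-431,P[:,1]+11)<65]; print('tile',cv2.minEnclosingCircle(P[:,:2].astype(np.float32)))
d=get('top'); save('t25',d['frame'],1.2); P=bar(d,zmin=15,zmax=165,x1=48)
d=get('scene'); save('s25',d['frame'][180:400,200:500],2.6)
E
```

```text
[ 404.19021695 -109.97420279  220.65292348] [-0.69814747 -0.34379299  0.51521041] 22.4
tower top ((430.54583740234375, -11.679563522338867), (43.68174362182617, 44.58323669433594), 47.02204513549805) [ 99.18994372 102.98278958 104.21654138] 1768
deck slope [6.52259283e-04 7.67328091e-04 9.47008083e+01] 1895
tile ((429.6985778808594, -12.679206848144531), 49.12036895751953)
bar n 153 elev 73.5 x 12.0 42.0 z 16.0 155.0 y -5.8 tcp [-391.7 -226.   220.3]
```

View pics/w25.png

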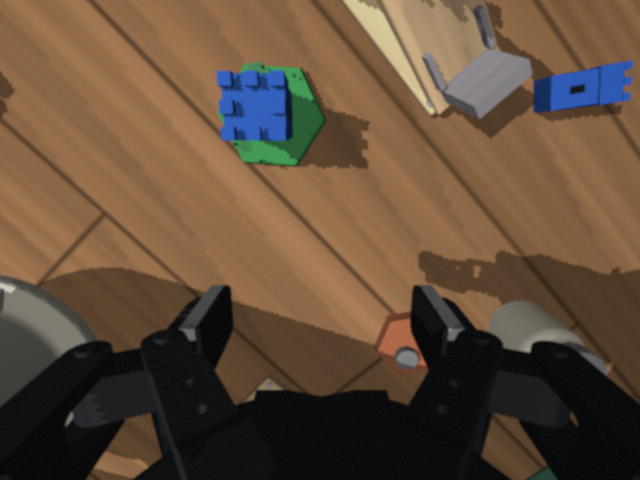

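View pics/t25.png

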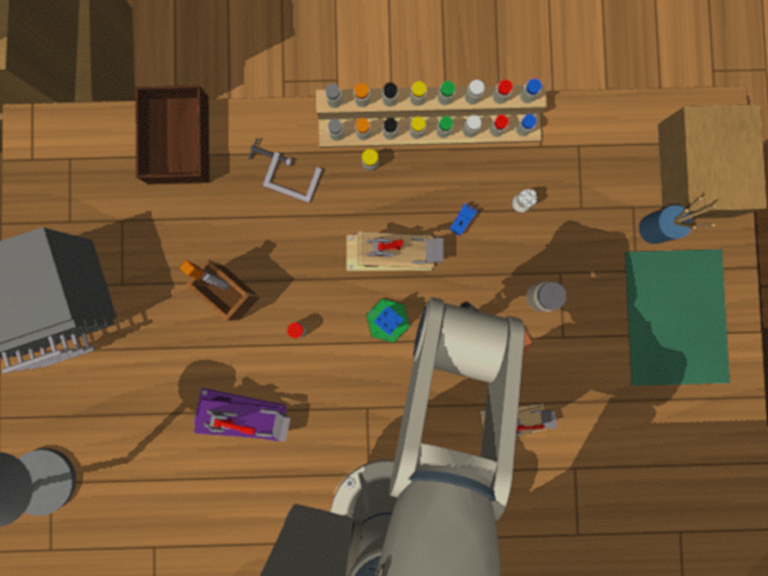

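View pics/s25.png

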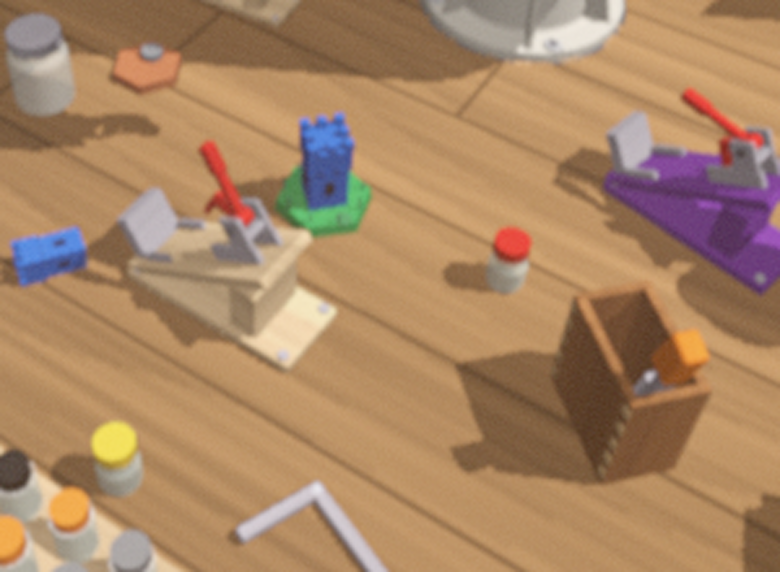

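```bash
python3 - <<'E'
from h import *
d=get('top'); P=bar(d,zmin=15,zmax=200,x1=75)
C=cloud(d); hsv=cv2.cvtColor(d['frame'],cv2.COLOR_RGB2HSV)
q=C[...,:2]-BC;c,s=np.cos(BA),np.sin(BA);X=q[...,0]*c+q[...,1]*s;Y=-q[...,0]*s+q[...,1]*c;Z=C[...,2]
m=(hsv[...,0]<16)&(hsv[...,1]>210)&(hsv[...,2]>120)&(Z>140)&(Z<205)&(abs(Y)<20)&(X>20)&(X<90)
print(m.sum(),[np.percentile(a[m],[5,50,95]).round(1) for a in (X,Y,Z)])
Q=np.c_[X[m],Z[m]]; t=Q[Q[:,1]>185]; print('end face slope deg',np.degrees(np.arctan(np.polyfit(t[:,0],t[:,1],1)[0])),len(t),t.mean(0))
for z in range(20,150,20):
    k=(P[:,2]>z)&(P[:,2]<z+20); print(z,np.median(P[k],0).round(1) if k.sum() else None)
E
```

```text
bar n 158 elev 67.8 x 11.0 50.0 z 15.0 155.0 y -5.0 tcp [-391.  -225.4  220.1]
40 [array([42.5, 48.8, 65.1]), array([-14.1,  -8.4,   3.6]), array([181.2, 194.7, 197.8])]
end face slope deg -10.59444518624036 37 [ 53.030498   194.66594544]
20 [15.5 -5.7 36.5]
40 [18.8 -7.2 51.3]
60 [23.9 -5.7 69.3]
80 [28.  -5.6 91.8]
100 [ 33.5  -5.9 110.2]
120 [ 39.7  -4.1 122.8]
140 [ 35.  -11.6 155.2]
```

```bash
python3 -c "
from rig import r
print(r.sign_off()); print(r.sense()['clock'])"
```

```text
the job is handed in; nothing more can be done
None
the job is handed in; nothing more can be done
```

The job is handed in, at about 22.5 s on the robot's clock. No verdict was reported, so what follows rests on my own last pictures.

**What I did**
- I swung the red pawl up along its arc, to roughly 0.9 rad.
- I drew the bar out along the slope by its orange handle.
- The tool can only turn about the vertical. I therefore pivoted the bar upright in the grip by pressing its nose against the inside of one end wall of the box. I then lowered it to the floor, leaned it on the other end wall and let go.
- I lifted the tower out and brought it upright in the grip against the outside of the box's end wall. I set it down on the tile while held, until the tile pushed back with about 19 N, and then released it.

**Last checks**
- **Tower:** it stands about 1–2 mm from the tile's centre, and its deck is level to within about 0.1°.
- **Bar:** it leans about 14° from upright with its nose on the box floor. My fits ranged from about 11° to 22°; the high values came from stray depth points. I went by the toothed face, which gave 13.7° (limit 20°).
- **Tile position:** the first top and wrist camera readings disagreed by about 5 mm. I placed the tower by a fresh wrist reading taken just before setting it down.
- **Everything else:** the pawl is still up, the bystanders look undisturbed and the arm is touching nothing.

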